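# Fish a dropped padlock out from between two storage totes

### The job

A padlock has slipped down into the narrow gap between the two big totes. Take the pull hook from the lid of the low storage box, reach over that box into the gap and draw the padlock out with the hook into the free lane in front of the totes; do not touch the padlock with the fingers while it is still in the gap. Then lay the hook back on the lid of the storage box, pick up the padlock and set it down in the open tray without dropping it, leaving the jar and the paint tin standing where they are.

Things in the scene. Friction and masses are not known exactly. Their poses are not given: they have to be found in the camera images.
- tote_left: Full, immovable black tote with a yellow lid, 400 (x) x 300 (y) x 150 mm high. Origin: on the bench under the lid's near corner beside the gap. x runs into the gap, away from the robot; y from the gap across this tote; z up. The mouth of the gap is at x = 0, the gap at negative y. The lid's outline is the widest part; the sides below it stand 3 mm farther in.
- tote_right: The same tote with a black lid, parallel and immovable. Origin: on the bench under its lid's near corner beside the gap; x into the gap, the tote lies at negative y. The gap between the lids is 60 to 66 mm wide (6 mm more below them), some 400 mm long, open at the ends and above, too narrow for a gripper's body.
- storage_box: Low closed storage box of grey plastic with a flat pale lid, 150 (x) x 300 (y) x 110 mm high, immovable, about square to the totes in front of the gap. Origin: on the bench under the middle of its far long edge, the one that faces the totes; the box lies from x = -150 to 0 and y = -150 to 150 mm, the lid's top at z = 110 mm. A free lane 160 to 180 mm wide lies between it and the totes.
- pull_hook: Loose pull hook, 120 g: square wooden handle 110 x 26 x 26 mm, aluminium rod 9 mm thick in line with it, end bent 90 degrees. Origin: middle of the handle's underside. x runs along the rod; handle x -55 to 55 mm, rod axis z = 13, bend at x = 210, foot from there along -z to z = -37.5 mm. It starts flat on the storage box's lid, foot hanging down past the lid's left edge.
- hook_tip (a point): The end of the pull hook's bent foot (x 210, y 0, z -37.5 mm in the hook's frame).
- padlock: Brass padlock, 270 g, flat on the bench in the gap, shackle away from the robot. Origin: centre of the underside of its body, 42 (x) x 50 (y) x 24 mm (z). x points to the shackle: a U of 8 mm steel bar at z = 12 mm, legs at y = +-18, bow's outer edge at x = 65 mm. The opening inside it is 28 mm wide in y, x from 21 to 57 mm, right through.
- tray: Open dark grey plastic tray, 220 (x) x 170 (y) x 45 mm high, walls and floor 4 mm thick, immovable, on the bench to the left or to the right of the storage box. Origin: centre of its underside.
- carton: Closed cardboard carton, 210 (x) x 160 (y) x 130 mm high, immovable, on the side of the storage box where the tray is not. Origin: centre of its underside.
- jar: Glass jar, 72 mm diameter, 100 mm high, loose on the lid of the left tote (lid at z = 150 mm). Origin: centre of its underside.
- paint_tin: Steel paint tin with a paper label, 100 mm diameter, 113 mm high, loose on the lid of the right tote. Origin: centre of its underside.
Mind the look-alikes: they are no part of the job. What is meant by the padlock is not orange or red, and is the smaller of those in its own colour.

How it is judged:
On the way:
1. the hook draws the padlock out of the gap: the middle of its body has passed the mouth, with the hook touching it (x of padlock in the frame of tote_left below -0.02 m and contact force between pull_hook and padlock above 0.05 N), for 0.05 s.
At the end, for the whole second after the job is handed in: The padlock rests on the floor of the tray (its origin within the tray's inside and less than 40 mm above the tray's underside); the pull hook rests on the lid of the storage box (its handle's middle over the lid, any way round); both are let go and at rest (x of padlock in the frame of tray between -0.1 and 0.1 m and y of padlock in the frame of tray between -0.08 and 0.08 m and z of padlock in the frame of tray below 0.04 m and linear speed of each of padlock, pull_hook below 0.02 m/s and x of pull_hook in the frame of storage_box between -0.16 and 0.01 m and y of pull_hook in the frame of storage_box between -0.16 and 0.16 m and z of pull_hook in the frame of storage_box between 0.1 and 0.16 m); the robot touches nothing.
It fails at once if the robot touches the padlock while it is still in the gap (x of padlock in the frame of tote_left above 0 m and z of padlock in the frame of tote_left below 0.12 m and contact force between any of the fingers, the arm and padlock above 0.3 N).
It fails at once if the padlock is let fall from more than about 8 cm (height (world z) of padlock above 0.08 m and linear speed of padlock above 0.3 m/s and contact force between each of the fingers, pull_hook and padlock below 0.02 N).
It fails at once if the jar or the paint tin is shifted by more than 3 cm or tipped (distance of any of jar, paint_tin from where it was at the start of the episode above 0.03 m or angle between any of jar, paint_tin's own z axis and vertical above 0.4 rad).
It also fails if it takes over 72 s, if anything falls off the work surface, if the arm or the gripper's body presses on something with over 40 N, if the wrist force passes 120 N, or if a joint passes its speed limit or range.

### The arm

A 7-joint arm with a two-finger parallel gripper is mounted at the origin on the work surface. World frame = base frame: x ahead of the robot, y to its left, z up, the work surface at z = 0. Lengths are in m, angles in rad, forces in N, time in s.
With the tool pointing down it reaches from about 0.4 to 0.85 m from the base axis. Payload 10.4 kg.
Tool frame: the origin (TCP) lies midway between the tips of the shut fingers; the grasp point (between the pads) lies 19 mm behind it; y points along the fingers, x is the direction in which the jaws open and shut, and the axes are right-handed (so a half turn about y gives the same grasp; the last joint's range is limited). The gripper opens to 87 mm and grips with 3 to 60 N. Pads are 19 mm wide; open, the fingers measure 117 mm over their backs; the gripper's body (75 mm by 190 mm) begins 51 mm behind the grasp point.
Start: joints at [1.19, 0.332, -0.065, 1.46, 0.022, 1.35, -0.088], TCP at [0.219, -0.585, 0.223] pointing down, gripper open.
Joint ranges: [-2.6, 2.6], [-0.5, 2.12], [-1.47, 1.34], [0.16, 2.42], [-1.27, 4.41], [0.06, 2.06], [-2.6, 2.6]. Speed limits (rad/s): [2.22, 2.22, 2.79, 2.79, 3.14, 3.14, 3.14].

### API

Orientations are given as a unit quaternion [x, y, z, w].
In Python, from bench import * gives the robot as it stands.
- The arm moves only by the tool jog_arm, never from a script. Its argument "commands" is a list of rows, each an object with "translation": the shift along the world's x, y, z in mm, a list of three; "twist": the turn about the world's z in rad. A call has 1 to 20 rows; each row shifts and turns the commanded pose from where the row before left it; what a row does not reach is not made up. A row lasts 1/10 s, in which the tool goes at most 50 mm and 8.59 degrees, less where a joint would pass 70% of its speed; a pose out of reach is approached as far as the arm can. A call is refused whole if a number of a shift passes 50 or a number of a turn 0.15, either way. A call with a gripper value outside its range is refused whole. "grip" is the closure, from 0 (fully open) to 1 (shut), set as the call begins (left out, the last holds). The fingers move at their own pace and stop on an object; "grip_force" is the grip in N (left out, the last holds). Time passes only in rows, so rows that do not move let the fingers close. It gives the time, the measured TCP pose, the force and the opening at its end, in the units of the state.
- read_state(): the state, without advancing time (a new reading comes with each control period).
- camera(name): name is "side" or "top" or "wrist"; returns a dict with "img" (400x640x3 uint8, red, green, blue), "fx", "fy", "cx", "cy" (pixels), "dist" ([k1, k2, p1, p2, k3] as OpenCV has them; the pictures are not rectified), "cam_to_world" (4x4, takes a point from camera to world coordinates). Camera axes: x right, y down, z forward; pixel columns grow to the right and rows downward; lengths in m; the calibration is good to about 2 mm. A picture is of the moment at which its call begins. There is no depth.
- close_job(): hands the job in, once; it reports no verdict.
The state is a dict: "time": time; "joint_positions": joint angles; "joint_vel": joint speeds; "joint_torque": joint torques, N m; "ee_pos": TCP position; "eef_rot": TCP orientation; "ft_force": force on the tool from outside, world axes, zero at the start; "torque": the same for the moment, N m; "width": finger opening in m.
Only numpy, scipy, OpenCV 4.12 (cv2) and the standard library are available. Lean on these libraries where they do the work, as an engineer would, in place of code of your own. Each camera call takes 0.05 s, during which the arm holds its last target.

## Working session

There is one attempt and no reset: what is moved stays moved. The work goes in short steps, Python scripts to look and compute and a tool call to move; the robot and the scene stay as the last step left them, time stands still between calls to the robot, and variables do not carry over. Pictures are saved under pics/ and viewed, and the job is handed in when it is done.

Besides the shell and the picture viewer there is one more tool, called as a command line: name --argument value ..., lists and objects as JSON in quotes. jog_arm: Moves the arm, as the interface text tells. Its arguments: {"type":"object","properties":{"commands":{"type":"array"},"grip":{"type":"number"},"grip_force":{"type":"number"}},"required":["commands"]}

```bash
ls; mkdir -p pics
python3 - <<'E'
from bench import *
import cv2,json,pickle
s=read_state();print(s)
for n in ["side","top","wrist"]:
    c=camera(n);pickle.dump(c,open(f"pics/{n}0.pkl","wb"))
    cv2.imwrite(f"pics/{n}0.png",c["img"][:,:,::-1])
    print(n,c["fx"],c["fy"],c["cx"],c["cy"],c["dist"],c["cam_to_world"])
E
```

```text
pics
{'time': 0.0, 'joint_positions': array([ 1.19037341,  0.33285286, -0.06468868,  1.46093766,  0.021581  ,
        1.34984865, -0.08848838]), 'joint_vel': array([ 0.00011638,  0.00021299, -0.00083643, -0.00206035, -0.00019676,
       -0.00072593, -0.00060355]), 'joint_torque': array([-8.51869790e-04, -6.23252892e+01,  2.38920422e-02, -3.89893985e+01,
       -6.14648801e-02,  3.98844620e-02,  1.31796151e-04]), 'ee_pos': array([ 0.21876401, -0.58507   ,  0.2217675 ]), 'eef_rot': array([-0.5807428 ,  0.40343637, -0.40263267,  0.58126055]), 'ft_force': array([-0.35295242, -0.3823438 ,  0.45903384]), 'torque': array([0.06391556, 0.00537908, 0.03579869]), 'width': 0.08668391052504572}
side 483.3281502559449 483.3281502559449 327.5691364331522 204.9840405116167 [-0.06676665  0.          0.          0.          0.        ] [[-0.99169844 -0.09751021  0.08382107  0.45356406]
 [-0.12856976  0.76211877 -0.63454298  0.90304917]
 [-0.0020072  -0.64005213 -0.76832886  1.14110448]
 [ 0.          0.          0.          1.        ]]
top 416.8007180665633 416.8007180665633 323.87098331489807 197.90613737063387 [-0.09973125  0.          0.          0.          0.        ] [[ 0.0275232  -0.98353499  0.17860961  0.38167615]
 [-0.9995529  -0.02916654 -0.00658091  0.07333724]
 [ 0.01168198 -0.17834863 -0.98389801  1.29843318]
 [ 0.          0.          0.          1.        ]]
wrist 307.2485666475004 307.2485666475004 323.3016770690379 203.08130729540042 [-0.03023406  0.          0.          0.          0.        ] [[ 0.34923742 -0.90221445 -0.25306581  0.28731838]
 [-0.93703043 -0.33703138 -0.09156316 -0.55874248]
 [-0.00268151  0.26910765 -0.96310637  0.38428539]
 [ 0.          0.          0.          1.        ]]
```

View pics/side0.png

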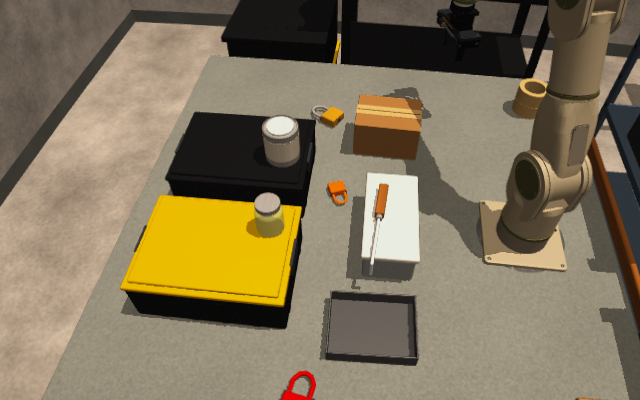

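View pics/top0.png

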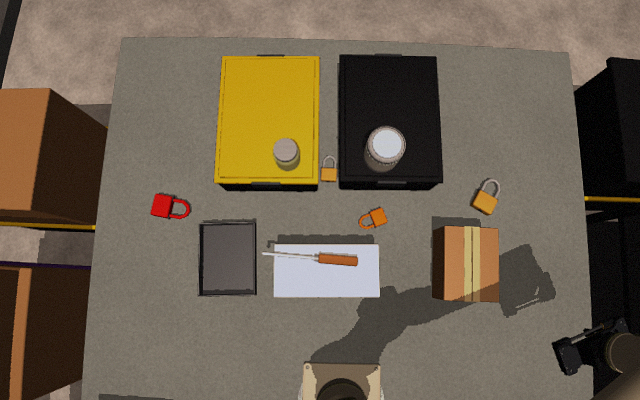

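View pics/wrist0.png

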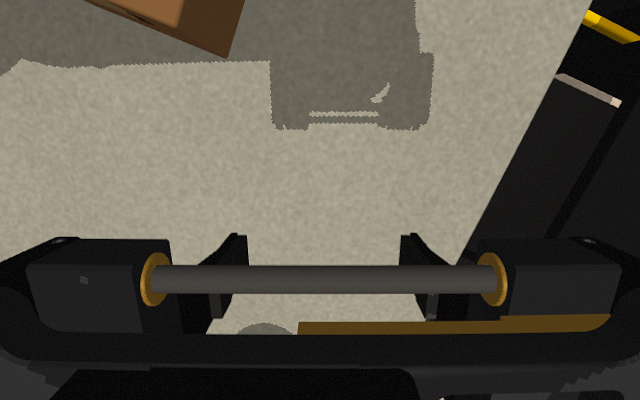

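```bash
cat > h.py <<'E'
import numpy as np,cv2,pickle
def load(n,k=0): return pickle.load(open(f"pics/{n}{k}.pkl","rb"))
def ray(c,u,v):
    K=np.array([[c["fx"],0,c["cx"]],[0,c["fy"],c["cy"]],[0,0,1]])
    p=cv2.undistortPoints(np.array([[[u,v]]],float),K,np.array(c["dist"]))[0,0]
    T=np.array(c["cam_to_world"]);return T[:3,3],T[:3,:3]@np.array([p[0],p[1],1])
def plane(c,u,v,z):
    o,d=ray(c,u,v);return o+d*(z-o[2])/d[2]
def proj(c,P):
    K=np.array([[c["fx"],0,c["cx"]],[0,c["fy"],c["cy"]],[0,0,1]])
    T=np.linalg.inv(np.array(c["cam_to_world"]));rv=cv2.Rodrigues(T[:3,:3])[0]
    return cv2.projectPoints(np.atleast_2d(P).astype(float),rv,T[:3,3],K,np.array(c["dist"]))[0][:,0]
def crop(c,x0,y0,x1,y1,s,name):
    im=cv2.resize(c["img"][y0:y1,x0:x1,::-1],None,fx=s,fy=s,interpolation=cv2.INTER_CUBIC);cv2.imwrite(f"pics/{name}.png",im)
E
python3 - <<'E'
from h import *
t=load("top");crop(t,260,120,400,270,4,"c_top");crop(t,190,210,400,305,3.8,"c_hook")
s=load("side");crop(s,225,90,425,290,3,"c_side")
E
```

```text
(no output)
```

View pics/c_top.png

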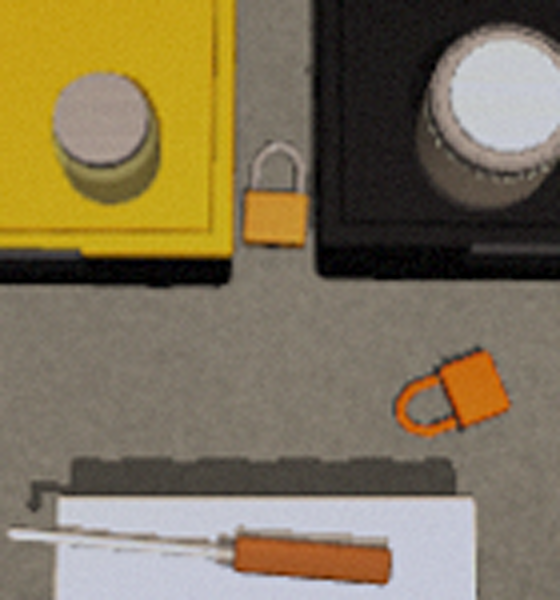

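View pics/c_hook.png

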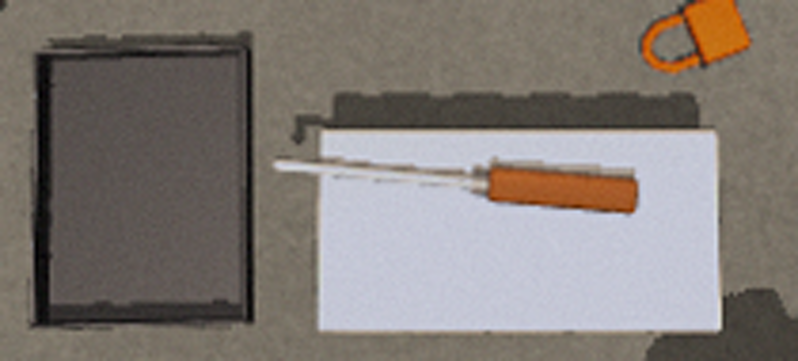

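View pics/c_side.png

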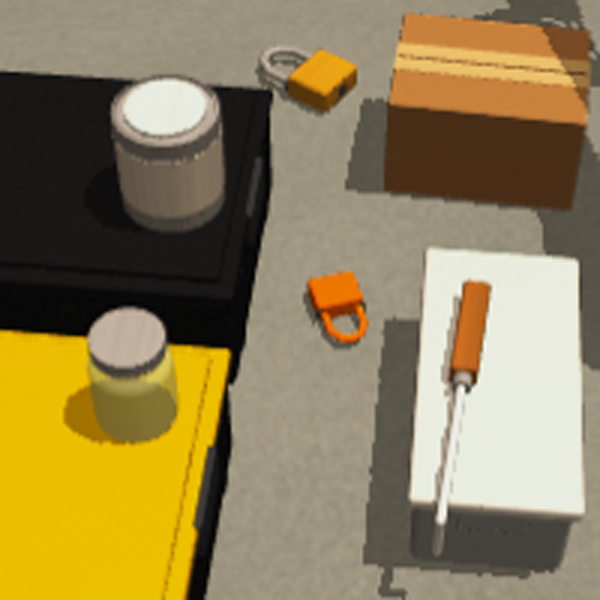

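The top view shows four padlocks. Red is at (170,207), orange at (373,217), a larger brass one at (486,197), and a smaller brass one at (328,170) in the gap. The gap one fits: brass, and the smaller of its colour. The enlarged crop confirms it, with its shackle pointing away from the robot. Next I'll measure the poses.

```bash
cat > m.py <<'E'
from h import *
t=load("top");s=load("side")
hsv=cv2.cvtColor(t["img"],cv2.COLOR_RGB2HSV)
hs=cv2.cvtColor(s["img"],cv2.COLOR_RGB2HSV)
def rect(c,mask,z,name):
    n,l,st,ce=cv2.connectedComponentsWithStats(mask.astype(np.uint8))
    k=1+np.argmax(st[1:,4]);
    cn=max(cv2.findContours((l==k).astype(np.uint8),0,1)[0],key=len)[:,0]
    P=np.array([plane(c,u,v,z)[:2] for u,v in cn],np.float32)
    r=cv2.minAreaRect(P*1000);print(name,st[k],"ctr mm",np.round(r[0],1),"size",np.round(r[1],1),"ang",round(r[2],2));return P
def win(m,x0,y0,x1,y1):
    o=np.zeros_like(m);o[y0:y1,x0:x1]=m[y0:y1,x0:x1];return o
H,S,V=[hsv[...,i].astype(int) for i in range(3)]
rect(t,win((H<15)&(S>140)&(V>80),310,245,365,270),.136,"handle")
rect(t,win((S<60)&(V>165),265,235,390,300),.110,"lid")
rect(t,win((S<70)&(V>150),255,240,322,265)&(np.arange(400)[:,None]<400),.123,"rod?")
P=rect(t,win((H>8)&(H<25)&(S>110)&(V>110),319,160,340,184),.024,"padlock body")
P=rect(t,win((H>18)&(H<35)&(S>150)&(V>80),205,40,325,190),.150,"yellow lid")
P=rect(t,win((V<75),198,219,260,299),.045,"tray")
for n,(x,y),z in [("rodtip",(10,533),.123),("rodmid",(215,549),.123),("shackle top",(279,143),.016),("YL near corner gap",(233,258),.150),("YL far side",(238,0),.150),("BL corner",(317,275),.15),("BL edge up",(315,100),.15),("lidcorner L",(57,497),.11),("lidcorner R",(475,497),.11),("body nl",(245,245),.024),("body nr",(305,247),.024),("body fl",(248,191),.024),("body fr",(307,191),.024),("tip shadow",(38,510),0)]:
    u,v=260+(x+.5)/4-.5,120+(y+.5)/4-.5
    print(n,np.round(plane(t,u,v,z)*1000,1))
E
python3 m.py
```

```text
handle [319 254  39  12 340] ctr mm [420.4  22.1] size [106.3  24.2] ang 86.37
lid [ 265  244  115   54 5095] ctr mm [390.   65.6] size [148.1 322.2] ang 1.65
rod? [262 244  60  21 958] ctr mm [432.7 151.9] size [ 55.9 165.6] ang 1.71
padlock body [321 168  16  14 208] ctr mm [688.3  52.3] size [42.  47.3] ang 1.65
yellow lid [  214    56   106   129 12228] ctr mm [824.4 235.8] size [396.3 296.6] ang 1.12
tray [198 219  59  78 979] ctr mm [420.6 350. ] size [227.9 174.7] ang 3.05
rodtip [433.3 234.3 123. ]
rodmid [426.5  90.2 123. ]
shackle top [752.8  51.   16. ]
YL near corner gap [629.1  83.6 150. ]
YL far side [821.1  85.8 150. ]
BL corner [618.7  24.2 150. ]
BL edge up [746.9  28.3 150. ]
lidcorner L [460.4 203.9 110. ]
lidcorner R [468.8 -93.8 110. ]
body nl [666.9  75.7  24. ]
body nr [666.7  28.7  24. ]
body fl [710.6  74.6  24. ]
body fr [712.   28.1  24. ]
tip shadow [457.1 230.3   0. ]
```

```bash
cat >> m.py <<'E'
print('---')
from scipy.spatial.transform import Rotation as R
print(R.from_quat([-0.5807428 ,  0.40343637, -0.40263267,  0.58126055]).as_matrix().round(3))
print("jar top", np.round(plane(t,285.5,149.5,.25)*1000), "tin top",np.round(plane(t,385.5,144,.263)*1000))
rect(t,win((H<13)&(S>190)&(V>100),355,200,392,235),.024,"orange")
# lid edges: rows scan
for u in (300,320,340,360,375):
    col=V[225:260,u];print(u,[ (225+i) for i in range(34) if col[i]<165<=col[i+1]],end=' ')
print()
# right tote gap edge: dark columns per row
for v in (70,90,110,130,150,165,180):
    r=V[v,318:345];print(v,r.tolist())
E
python3 m.py | sed -n '/---/,$p'
```

```text
---
[[ 0.35  -0.001  0.937]
 [-0.937  0.001  0.35 ]
 [-0.001 -1.    -0.   ]]
jar top [698. 170. 250.] tin top [717. -90. 263.]
orange [370 218   7   9  13] ctr mm [540.9 -91.5] size [18.6 22.7] ang 74.67
300 [243, 254] 320 [243, 254] 340 [243, 256] 360 [243] 375 [243] 
70 [196, 141, 105, 122, 126, 129, 134, 130, 129, 126, 126, 132, 128, 128, 128, 119, 130, 130, 130, 85, 70, 35, 18, 18, 15, 13, 15]
90 [189, 152, 122, 121, 126, 129, 122, 124, 125, 128, 123, 120, 121, 125, 126, 127, 129, 130, 129, 88, 43, 14, 11, 24, 31, 27, 11]
110 [183, 137, 119, 120, 125, 123, 126, 130, 128, 127, 121, 117, 121, 121, 124, 129, 125, 129, 124, 94, 49, 24, 19, 22, 23, 29, 15]
130 [162, 121, 121, 122, 119, 119, 124, 124, 122, 120, 122, 124, 129, 126, 121, 122, 121, 127, 130, 93, 50, 20, 21, 24, 26, 22, 17]
150 [145, 112, 125, 118, 121, 121, 123, 120, 120, 119, 122, 121, 122, 120, 114, 116, 120, 118, 120, 95, 46, 24, 18, 27, 26, 32, 19]
165 [142, 110, 123, 126, 105, 151, 133, 117, 126, 119, 122, 124, 125, 126, 130, 86, 130, 161, 99, 68, 42, 0, 24, 28, 27, 33, 28]
180 [139, 115, 104, 109, 125, 128, 136, 134, 137, 140, 142, 148, 163, 164, 159, 153, 179, 172, 137, 131, 83, 18, 16, 27, 32, 26, 29]
```

jog_arm --commands '[{"translation":[20,40,0],"twist":0.077},{"translation":[20,40,0],"twist":0.077},{"translation":[20,40,0],"twist":0.077},{"translation":[20,40,0],"twist":0.077},{"translation":[20,40,0],"twist":0.077},{"translation":[20,40,0],"twist":0.077},{"translation":[20,40,0],"twist":0.077},{"translation":[20,40,0],"twist":0.077},{"translation":[10,40,0],"twist":0.077},{"translation":[10,40,0],"twist":0.077},{"translation":[10,40,0],"twist":0.077},{"translation":[10,40,0],"twist":0.077},{"translation":[0,40,0],"twist":0.077},{"translation":[0,40,0],"twist":0.077},{"translation":[0,27,0],"twist":0.074},{"translation":[0,0,0],"twist":0},{"translation":[0,0,0],"twist":0}]' --grip 0

```text
time: 1.85
ee_pos: [0.4188, 0.0015, 0.2225]
eef_rot: [0.707, -0.022, 0.022, -0.707]
ft_force: [-0.9, -0.1, 0.1]
width: 0.0868
```

```bash
cat >> h.py <<'E'
def snap(n,k):
    from bench import camera
    c=camera(n);pickle.dump(c,open(f"pics/{n}{k}.pkl","wb"));cv2.imwrite(f"pics/{n}{k}.png",c["img"][:,:,::-1]);return c
E
python3 - <<'E'
from h import *
c=snap("wrist",1)
t=load("top")
# predicted handle centre & grasp & rod end
print(proj(c,[[.4204,.0221,.136],[.4192,.0021,.136],[.4333,.2343,.123]]))
for v in (60,110,150):
  a=plane(t,318.6,v,.15);b=plane(t,337.5,v,.15);print(np.round(a*1e3,1),np.round(b*1e3,1),np.round((a+b)*500,1))
from bench import read_state
from scipy.spatial.transform import Rotation as R
s=read_state();print(R.from_quat(s["eef_rot"]).as_matrix().round(3))
E
```

```text
[[ 324.53786857  184.94215924]
 [ 324.55926177  208.16719103]
 [ 324.41808698 -112.7617956 ]]
[1012.    93.2  150. ] [1014.    36.2  150. ] [1013.    64.7  150. ]
[850.9  88.3 150. ] [852.7  33.  150. ] [851.8  60.6 150. ]
[729.1  84.6 150. ] [730.8  30.5 150. ] [729.9  57.5 150. ]
[[ 0.998 -0.     0.062]
 [-0.062 -0.     0.998]
 [-0.    -1.    -0.   ]]
```

View pics/wrist1.png

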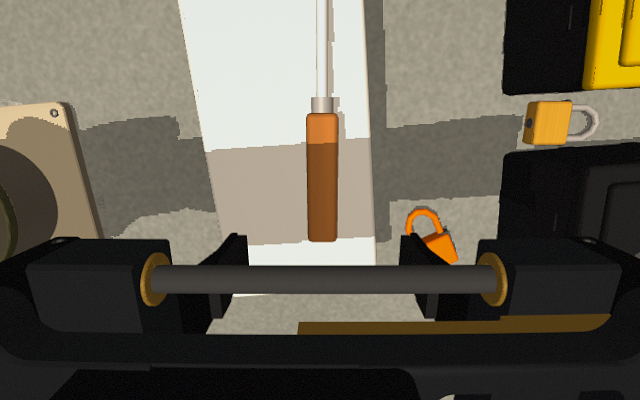

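Run:
```python
from h import *
c=load("wrist",1)
f=lambda u,v,z:np.round(plane(c,u,v,z)*1e3,1)
print("handle rear",f(322,241,.136),"front",f(322,112,.136),"rod",f(323,30,.123))
print("lock near L,R (top)",f(531,102,.024),f(527,146,.024),"far",f(572,101,.024),f(571,144,.024),"shackle inner far",f(591,122,.012),"outer",f(599,122,.012),"inner sides",f(585,108,.012),f(585,138,.012))
print("YL corner/edge",f(585,91,.15),f(638,86,.15),"BL",f(503,157,.15),f(638,146,.15))
print("lid corner edges",f(363,0,.11),f(378,265,.11))
```

```text
handle rear [415.2 -27.5 136. ] front [422.   80.2 136. ] rod [426.5 141.4 123. ]
lock near L,R (top) [658.9  79.9  24. ] [659.5  30.3  24. ] far [706.9  78.7  24. ] [712.6  29.8  24. ] shackle inner far [743.5  53.4  12. ] outer [753.6  52.9  12. ] inner sides [733.5  70.1  12. ] [738.9  34.7  12. ]
YL corner/edge [616.8  84.3 150. ] [657.6  86.2 150. ] BL [559.   38.7 150. ] [666.4  41.5 150. ]
lid corner edges [459.7 164.5 110. ] [467.8 -67.1 110. ]
```

jog_arm --commands '[{"translation":[0,0,-40],"twist":0},{"translation":[0,0,-40],"twist":0},{"translation":[0,0,-20],"twist":0},{"translation":[0,0,-8],"twist":0},{"translation":[0,0,0],"twist":0},{"translation":[0,0,0],"twist":0}]'

```text
time: 2.5
ee_pos: [0.4197, 0.0011, 0.1156]
eef_rot: [-0.707, 0.021, -0.022, 0.707]
ft_force: [0.5, 0.3, 0.1]
width: 0.0869
```

jog_arm --commands '[{"translation":[0,0,0],"twist":0},{"translation":[0,0,0],"twist":0},{"translation":[0,0,0],"twist":0},{"translation":[0,0,0],"twist":0},{"translation":[0,0,0],"twist":0},{"translation":[0,0,0],"twist":0},{"translation":[0,0,0],"twist":0},{"translation":[0,0,0],"twist":0}]' --grip 1 --grip_force 40

```text
time: 3.3
ee_pos: [0.4189, 0.0016, 0.1145]
eef_rot: [-0.707, 0.022, -0.022, 0.707]
ft_force: [0.2, -0.3, 0.3]
width: 0.0313
```

jog_arm --commands '[{"translation":[0,0,0],"twist":0},{"translation":[0,0,0],"twist":0},{"translation":[0,0,0],"twist":0}]'

```text
time: 3.6
ee_pos: [0.4189, 0.0016, 0.1146]
eef_rot: [-0.707, 0.022, -0.022, 0.707]
ft_force: [-0.4, 0.3, -0.3]
width: 0.026
```

jog_arm --commands '[{"translation":[0,0,10],"twist":0},{"translation":[0,0,20],"twist":0},{"translation":[0,0,30],"twist":0},{"translation":[0,0,40],"twist":0},{"translation":[0,0,20],"twist":0},{"translation":[0,0,0],"twist":0}]'

```text
time: 4.2
ee_pos: [0.4204, 0.0017, 0.2379]
eef_rot: [0.707, -0.02, 0.023, -0.706]
ft_force: [0.2, 0.1, -2.2]
width: 0.0254
```

Run:
```python
from h import *
a=snap("side",2);crop(a,225,60,545,300,2.5,"c_side2");snap("wrist",2)
```

```text
(no output)
```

View pics/c_side2.png

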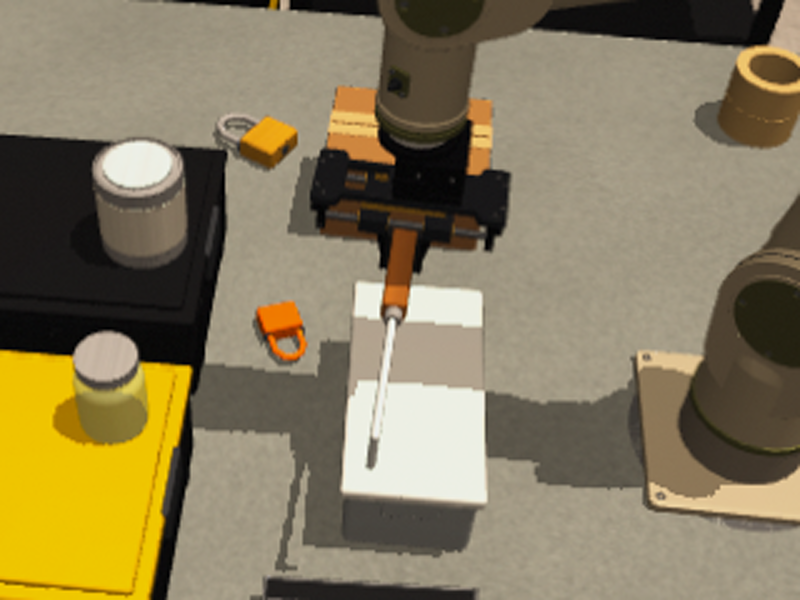

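View pics/wrist2.png

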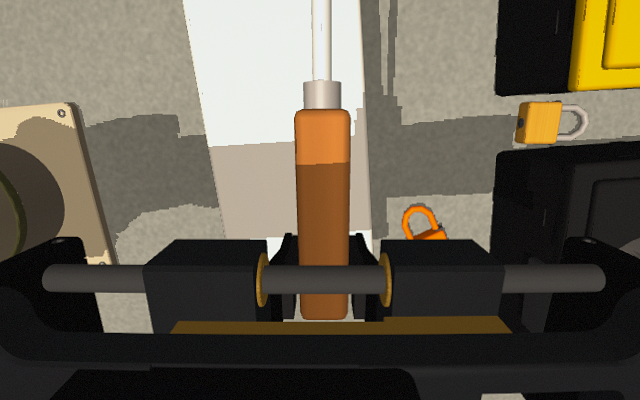

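jog_arm --commands '[{"translation":[-1,4,0],"twist":-0.135},{"translation":[-1,4,0],"twist":-0.135},{"translation":[-1,4,0],"twist":-0.135},{"translation":[-1,4,0],"twist":-0.135},{"translation":[-1,4,0],"twist":-0.135},{"translation":[-1,4,0],"twist":-0.135},{"translation":[-1,4,0],"twist":-0.135},{"translation":[-1,4,0],"twist":-0.135},{"translation":[-1,4,0],"twist":-0.135},{"translation":[-1,4,0],"twist":-0.135},{"translation":[-1,4,0],"twist":-0.137},{"translation":[0,4,0],"twist":0},{"translation":[0,4,0],"twist":0},{"translation":[0,0,0],"twist":0}]'

```text
time: 5.7
ee_pos: [0.4077, 0.0541, 0.2342]
eef_rot: [0.507, -0.493, 0.493, -0.507]
ft_force: [-0.5, -0.1, -1.3]
width: 0.0256
```

jog_arm --commands '[{"translation":[12,0,-30],"twist":0},{"translation":[12,0,-30],"twist":0},{"translation":[0,0,-24],"twist":0},{"translation":[0,0,0],"twist":0},{"translation":[0,0,0],"twist":0}]'

```text
time: 6.2
ee_pos: [0.4318, 0.0537, 0.151]
eef_rot: [0.506, -0.494, 0.494, -0.506]
ft_force: [-0.3, 0.7, -0.4]
width: 0.0254
```

jog_arm --commands '[{"translation":[0,0,0],"twist":0},{"translation":[0,0,0],"twist":0},{"translation":[0,0,0],"twist":0},{"translation":[0,0,0],"twist":0},{"translation":[0,0,0],"twist":0},{"translation":[0,0,0],"twist":0}]' --grip_force 3

```text
time: 6.8
ee_pos: [0.4319, 0.0535, 0.1507]
eef_rot: [0.506, -0.494, 0.494, -0.506]
ft_force: [-0.7, -0.6, 0.2]
width: 0.0256
```

Run:
```python
from h import *
a=snap("side",3);crop(a,225,60,545,300,2.5,"c_side3");a=snap("top",3);crop(a,260,120,400,290,3.5,"c_top3")
```

```text
(no output)
```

View pics/c_side3.png

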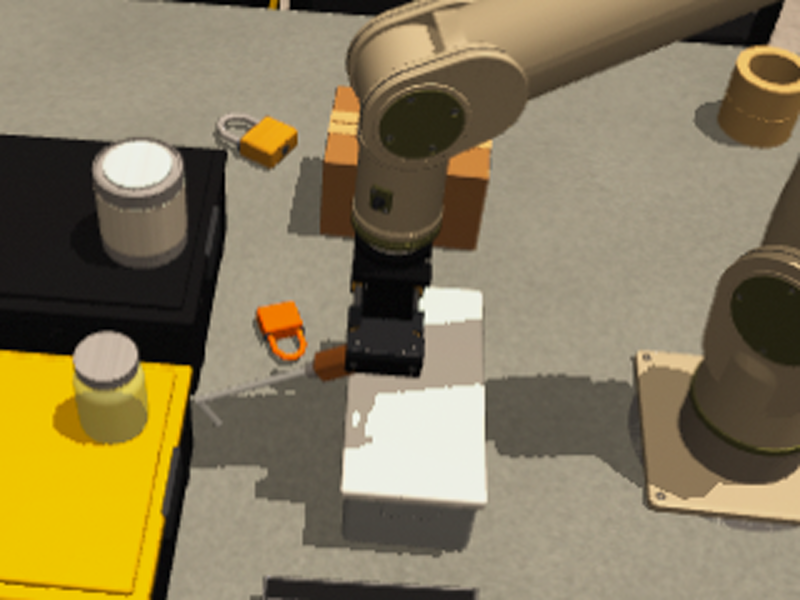

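View pics/c_top3.png

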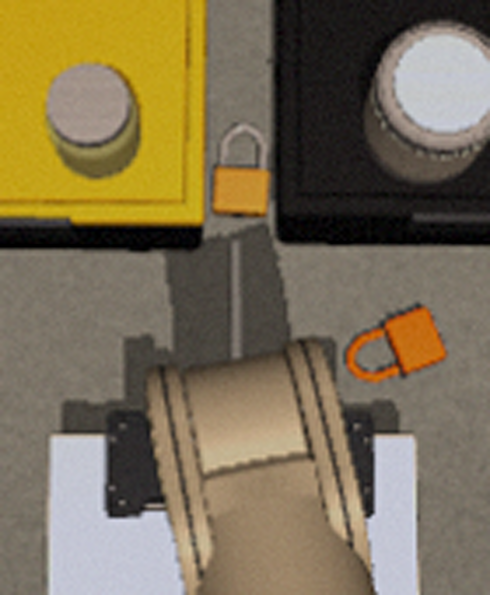

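```bash
cat >> h.py <<'E'
def yplane(c,u,v,y):
    o,d=ray(c,u,v);return o+d*(y-o[1])/d[1]
E
python3 - <<'E'
from h import *
c=load("side",3)
crop(c,295,190,375,250,9,"c_side3b")
for n,x,y in [("tip",219,424),("bend",198,400),("rod front end ferrule",313,370),("handle front",318,362)]:
    print(n,np.round(yplane(c,225+(x+.5)/2.5-.5,60+(y+.5)/2.5-.5,.0535)*1e3,1))
E
```

```text
tip [611.7  53.5  -7.4]
bend [635.3  53.5  35. ]
rod front end ferrule [503.6  53.5 110.2]
handle front [498.6  53.5 124.8]
```

View pics/c_side3b.png

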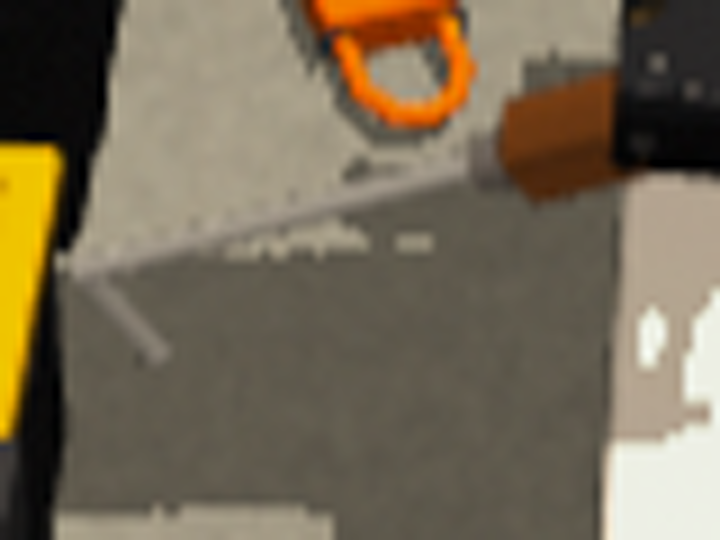

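jog_arm --commands '[{"translation":[0,0,0],"twist":0},{"translation":[0,0,0],"twist":0},{"translation":[0,0,0],"twist":0},{"translation":[0,0,0],"twist":0}]' --grip_force 55

```text
time: 7.3
ee_pos: [0.4319, 0.0535, 0.1506]
eef_rot: [0.506, -0.494, 0.494, -0.506]
ft_force: [-0.5, -0.4, -0.2]
width: 0.0255
```

jog_arm --commands '[{"translation":[0,0,20],"twist":0},{"translation":[0,0,30],"twist":0},{"translation":[15,0,0],"twist":0},{"translation":[25,0,0],"twist":0},{"translation":[25,0,0],"twist":0},{"translation":[25,0,0],"twist":0},{"translation":[15,0,0],"twist":0},{"translation":[10,0,0],"twist":0},{"translation":[0,0,0],"twist":0},{"translation":[0,0,0],"twist":0},{"translation":[0,0,0],"twist":0}]'

```text
time: 8.4
ee_pos: [0.5463, 0.0536, 0.2008]
eef_rot: [0.506, -0.494, 0.494, -0.506]
ft_force: [0.3, -0.0, -0.7]
width: 0.0256
```

Run:
```python
from h import *
a=snap("top",4);crop(a,290,130,370,220,6.5,"c_top4");a=snap("wrist",4);a=snap("side",4);crop(a,225,60,545,300,2.5,"c_side4")
```

```text
(no output)
```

View pics/c_top4.png

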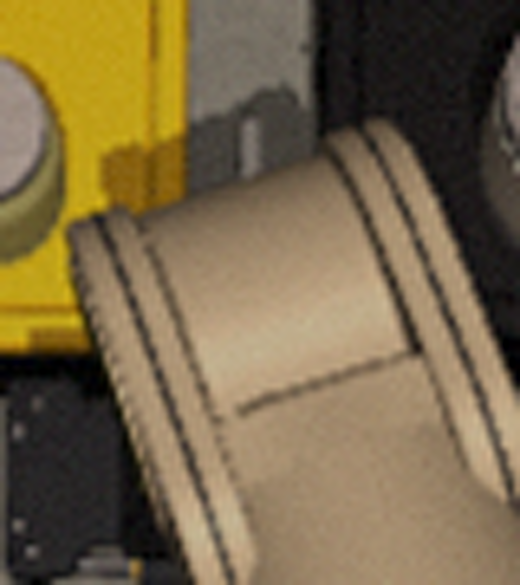

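View pics/wrist4.png

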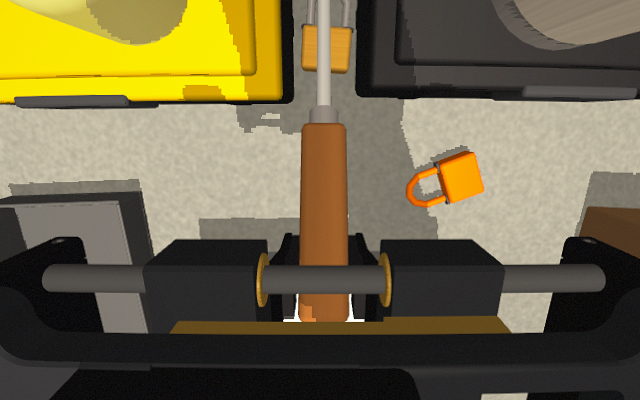

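View pics/c_side4.png

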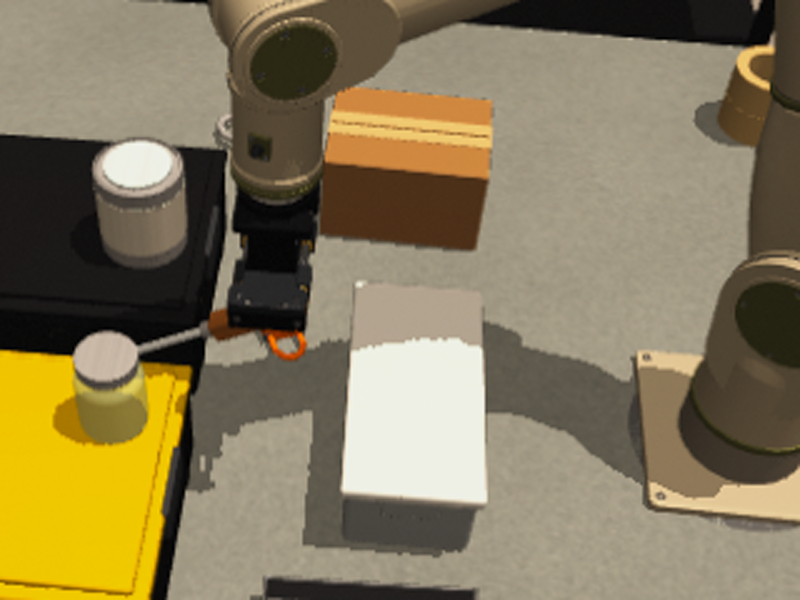

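Run:
```python
from h import *
t=load("top",4);w=load("wrist",4)
print("bend",plane(t,328.2,148,.098).round(4))
for u,v in [(303,26),(353,26),(302,72),(352,72)]: print("body top corner",plane(w,u,v,.024).round(4))
print("rod wrist",[plane(w,323,v,z).round(4) for v,z in((5,.12),(60,.14))])
print("shackle legs wrist", plane(w,307,8,.012).round(4),plane(w,347,8,.012).round(4))
print("proj lock 688,53.5",proj(w,[[.688,.0535,.024],[.688,.055,.024]]))
```

```text
bend [0.7519 0.0565 0.098 ]
body top corner [0.7073 0.0784 0.024 ]
body top corner [0.7084 0.0286 0.024 ]
body top corner [0.6642 0.0792 0.024 ]
body top corner [0.6654 0.0277 0.024 ]
rod wrist [array([0.6963, 0.0582, 0.12  ]), array([0.6568, 0.0573, 0.14  ])]
shackle legs wrist [0.7273 0.0753 0.012 ] [0.7282 0.0345 0.012 ]
proj lock 688,53.5 [[327.53960959  47.55263638]
 [326.05700296  47.51696593]]
```

jog_arm --commands '[{"translation":[0,-2,-10],"twist":0},{"translation":[0,0,-15],"twist":0},{"translation":[0,0,-10],"twist":0},{"translation":[0,0,-6],"twist":0},{"translation":[0,0,-6],"twist":0},{"translation":[0,0,0],"twist":0}]'

```text
time: 9.15
ee_pos: [0.5465, 0.0516, 0.1527]
eef_rot: [0.506, -0.495, 0.494, -0.505]
ft_force: [-0.3, 0.9, -1.3]
width: 0.0258
```

Run:
```python
from h import *
a=snap("top",5);crop(a,290,130,370,220,6.5,"c_top5");a=snap("wrist",5)
```

```text
(no output)
```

View pics/wrist5.png

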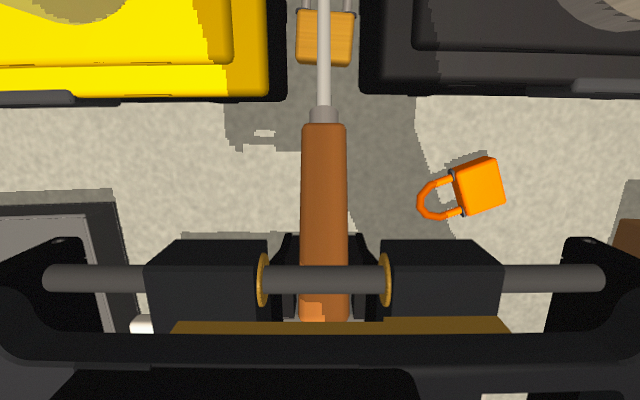

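View pics/c_top5.png

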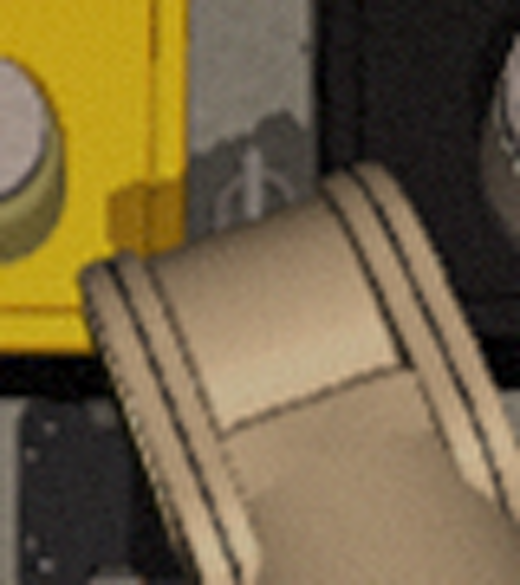

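jog_arm --commands '[{"translation":[-8,0,0],"twist":0},{"translation":[-8,0,0],"twist":0},{"translation":[-8,0,0],"twist":0},{"translation":[-8,0,0],"twist":0},{"translation":[-8,0,0],"twist":0},{"translation":[-8,0,0],"twist":0},{"translation":[-8,0,0],"twist":0},{"translation":[-8,0,0],"twist":0},{"translation":[0,0,0],"twist":0}]'

```text
time: 10.15
ee_pos: [0.4818, 0.0515, 0.1535]
eef_rot: [0.506, -0.494, 0.494, -0.505]
ft_force: [0.4, -0.1, -1.5]
width: 0.0254
```

Run:
```python
from h import *
a=snap("wrist",6);a=snap("side",6);crop(a,225,60,545,300,2.5,"c_side6")
```

```text
(no output)
```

View pics/wrist6.png

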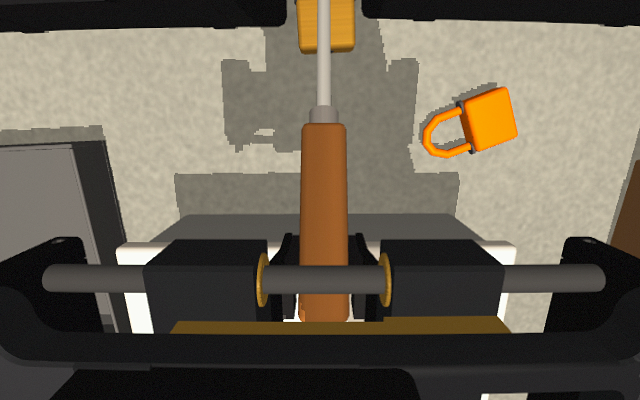

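View pics/c_side6.png

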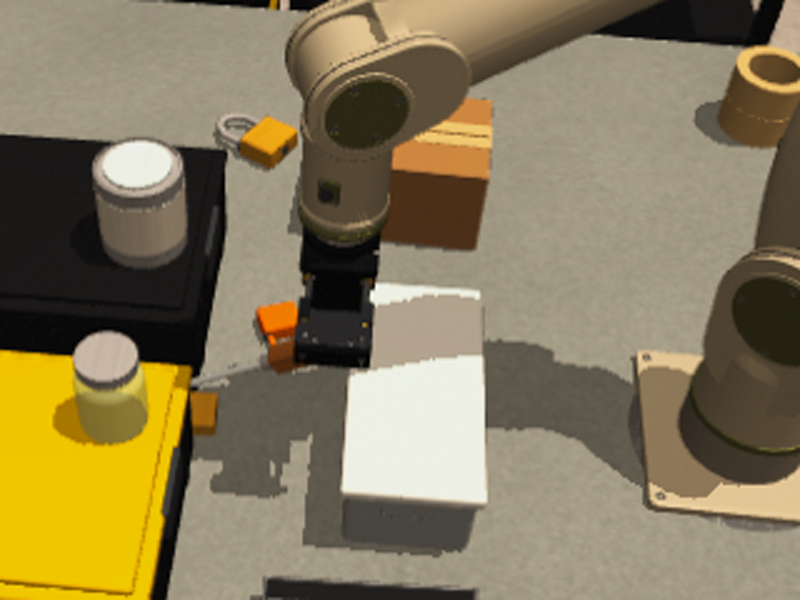

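The hook pulls the padlock. Its body is emerging at the mouth (wrist image 326,25). I'll keep pulling.

jog_arm --commands '[{"translation":[-8,0,0],"twist":0},{"translation":[-8,0,0],"twist":0},{"translation":[-8,0,0],"twist":0},{"translation":[-8,0,0],"twist":0},{"translation":[-8,0,0],"twist":0},{"translation":[-8,0,1],"twist":0},{"translation":[-8,0,1],"twist":0},{"translation":[-8,0,1],"twist":0},{"translation":[-8,0,1],"twist":0},{"translation":[-8,0,1],"twist":0},{"translation":[0,0,0],"twist":0},{"translation":[0,0,0],"twist":0}]'

```text
time: 11.45
ee_pos: [0.4029, 0.0514, 0.1587]
eef_rot: [0.506, -0.494, 0.495, -0.505]
ft_force: [0.5, 0.1, -0.9]
width: 0.0257
```

Run:
```python
from h import *
a=snap("wrist",7);a=snap("top",7);crop(a,260,120,400,290,3.5,"c_top7");a=snap("side",7);crop(a,225,60,545,300,2.5,"c_side7")
```

```text
(no output)
```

View pics/wrist7.png

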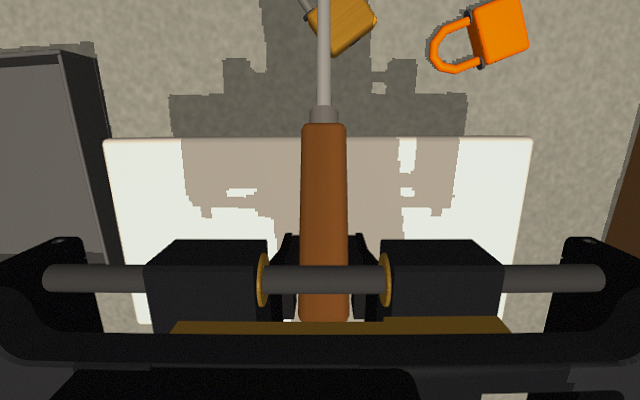

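View pics/c_side7.png

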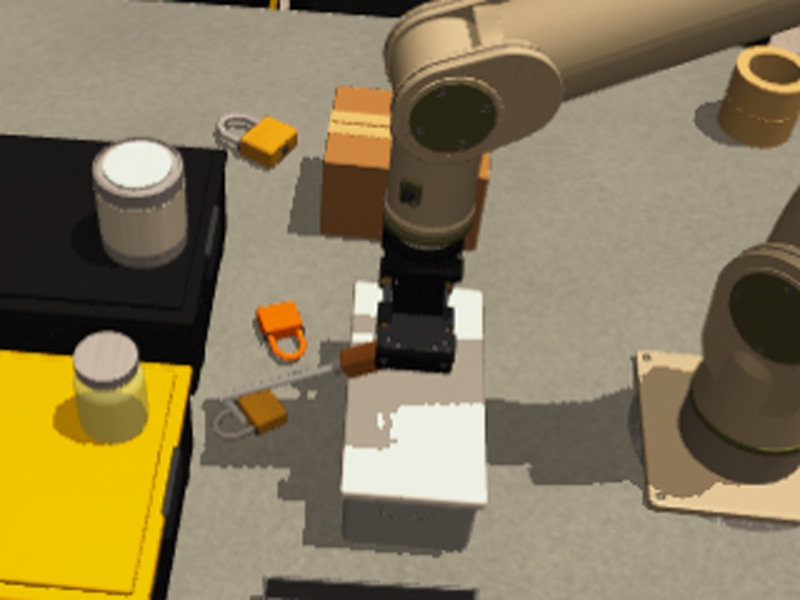

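View pics/c_top7.png

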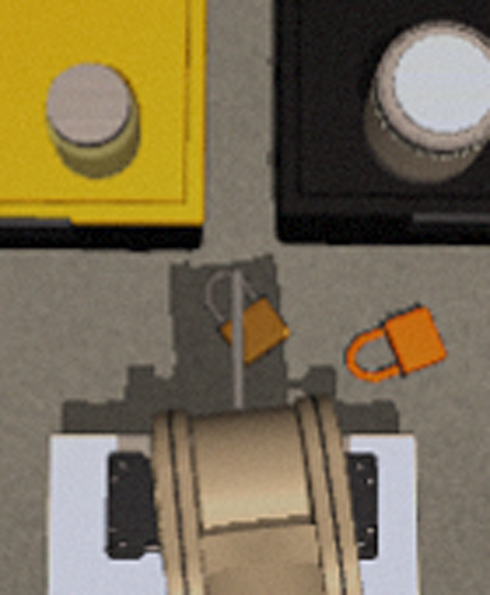

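jog_arm --commands '[{"translation":[0,0,15],"twist":0},{"translation":[0,0,25],"twist":0},{"translation":[0,0,40],"twist":0},{"translation":[0,0,40],"twist":0},{"translation":[1,0,0],"twist":0.135},{"translation":[1,0,0],"twist":0.135},{"translation":[1,0,0],"twist":0.135},{"translation":[1,0,0],"twist":0.135},{"translation":[1,0,0],"twist":0.135},{"translation":[1,0,0],"twist":0.135},{"translation":[1,0,0],"twist":0.135},{"translation":[1,0,0],"twist":0.135},{"translation":[1,0,0],"twist":0.135},{"translation":[1,2,0],"twist":0.135},{"translation":[0,2,0],"twist":0.137},{"translation":[0,0,0],"twist":0},{"translation":[0,0,0],"twist":0}]'

```text
time: 13.3
ee_pos: [0.413, 0.0556, 0.2784]
eef_rot: [-0.707, 0.023, -0.023, 0.707]
ft_force: [-0.1, 0.3, -1.8]
width: 0.0254
```

Run:
```python
from h import *
a=snap("top",8);crop(a,190,120,400,290,3.5,"c_top8");a=snap("side",8);crop(a,225,60,545,300,2.5,"c_side8")
```

```text
(no output)
```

View pics/c_side8.png

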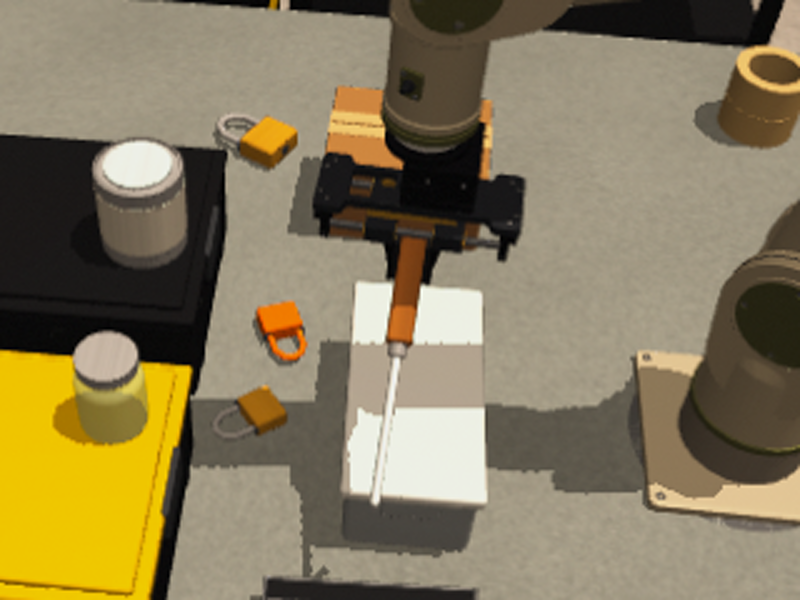

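View pics/c_top8.png

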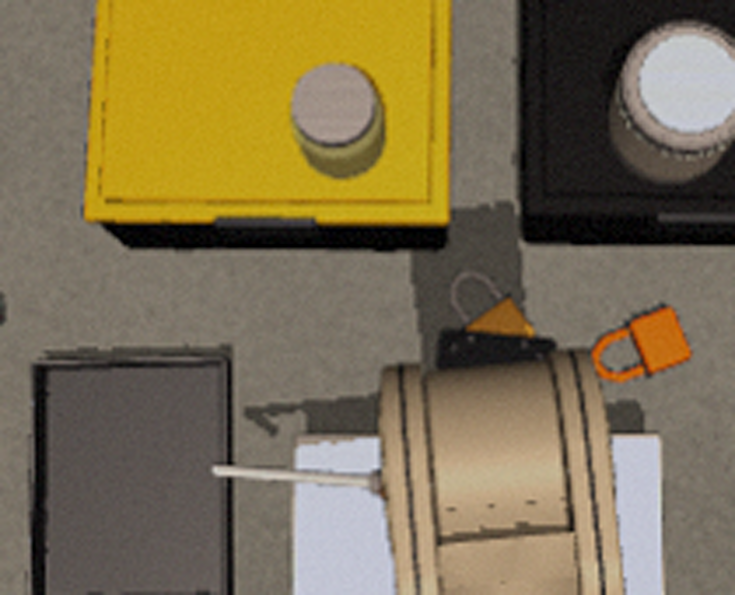

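jog_arm --commands '[{"translation":[0,-10,-40],"twist":0},{"translation":[0,0,-40],"twist":0},{"translation":[0,0,-25],"twist":0},{"translation":[0,0,-15],"twist":0},{"translation":[0,0,0],"twist":0},{"translation":[0,0,0],"twist":0}]'

```text
time: 14.0
ee_pos: [0.413, 0.0455, 0.1591]
eef_rot: [-0.707, 0.022, -0.022, 0.707]
ft_force: [0.5, 0.1, -0.4]
width: 0.0252
```

Run:
```python
from h import *
a=snap("top",9);crop(a,190,190,400,310,3.5,"c_top9");a=snap("side",9);crop(a,305,100,505,350,2.4,"c_side9")
```

```text
(no output)
```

View pics/c_side9.png

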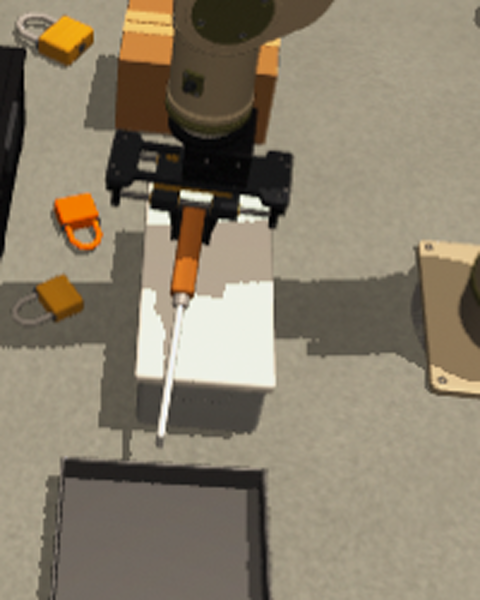

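View pics/c_top9.png

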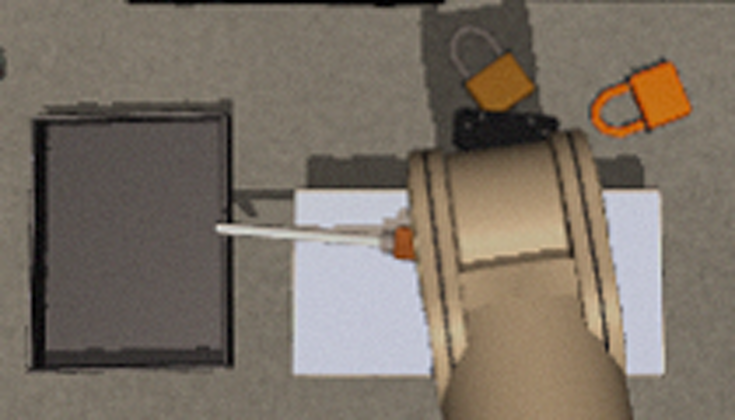

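Run:
```python
from h import *
t=load("top",9)
f=lambda x,y,z:(plane(t,190+(x+.5)/3.5-.5,190+(y+.5)/3.5-.5,z)*1e3).round(1)
print("bend outer",f(216,229,.055),"tray right outer",f(233,230,.045),"lid left",f(294,250,.11),"tray TL,BL,BR",f(34,118,.045),f(30,370,.045),f(233,366,.045),f(231,112,.045))
print("lock corners",f(500,111,.024),f(536,90,.024),f(507,54,.024),f(466,81,.024),"bow",f(459,32,.012))
s=load("side",9)
for x,y in[(160,437),(180,300)]:
    o,d=ray(s,305+(x+.5)/2.4-.5,100+(y+.5)/2.4-.5);print((o+d*((.425-o[0])/d[0])).round(3), [(o+d*((z-o[2])/d[2])).round(3) for z in(.03,.06)])
```

```text
bend outer [428.7 275.3  55. ] tray right outer [428.7 262.3  45. ] lid left [411.8 202.3 110. ] tray TL,BL,BR [519.4 441.3  45. ] [304.7 429.3  45. ] [314.6 256.6  45. ] [530.1 269.5  45. ]
lock corners [540.5  36.2  24. ] [560.    4.9  24. ] [591.4  31.3  24. ] [566.2  66.9  24. ] bow [612.1  74.3  12. ]
[0.425 0.215 0.   ] [array([0.426, 0.233, 0.03 ]), array([0.426, 0.251, 0.06 ])]
[0.425 0.256 0.308] [array([0.415, 0.04 , 0.03 ]), array([0.417, 0.063, 0.06 ])]
```

jog_arm --commands '[{"translation":[0,0,-10],"twist":0},{"translation":[0,0,-8],"twist":0},{"translation":[0,0,0],"twist":0}]'

```text
time: 14.4
ee_pos: [0.4128, 0.0458, 0.1398]
eef_rot: [-0.707, 0.022, -0.022, 0.707]
ft_force: [2.0, 1.9, 1.7]
width: 0.0255
```

jog_arm --commands '[{"translation":[0,0,0],"twist":0},{"translation":[0,0,0],"twist":0},{"translation":[0,0,-3],"twist":0},{"translation":[0,0,-3],"twist":0},{"translation":[0,0,-3],"twist":0},{"translation":[0,0,-3],"twist":0},{"translation":[0,0,-3],"twist":0},{"translation":[0,0,-3],"twist":0},{"translation":[0,0,-3],"twist":0},{"translation":[0,0,-2],"twist":0},{"translation":[0,0,-2],"twist":0},{"translation":[0,0,0],"twist":0}]' --grip_force 3

```text
time: 15.6
ee_pos: [0.4129, 0.0456, 0.1154]
eef_rot: [-0.707, 0.022, -0.022, 0.707]
ft_force: [-0.1, -0.3, -0.3]
width: 0.0261
```

Run:
```python
from h import *
a=snap("wrist",10);a=snap("side",10);crop(a,305,100,505,350,2.4,"c_side10")
```

```text
(no output)
```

View pics/c_side10.png

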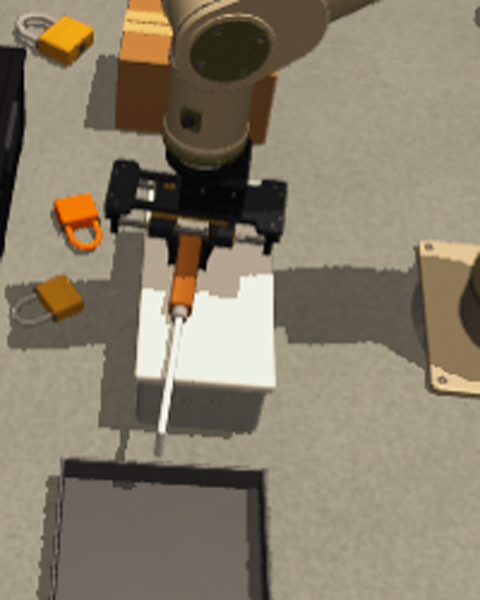

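View pics/wrist10.png

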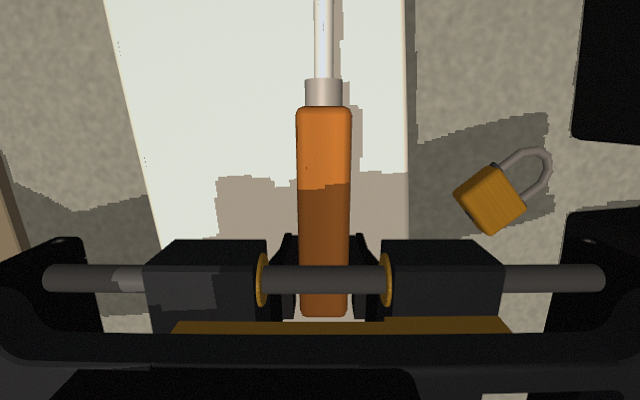

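jog_arm --commands '[{"translation":[0,0,0],"twist":0},{"translation":[0,0,0],"twist":0},{"translation":[0,0,0],"twist":0},{"translation":[0,0,0],"twist":0},{"translation":[0,0,0],"twist":0},{"translation":[0,0,0],"twist":0},{"translation":[0,0,10],"twist":0},{"translation":[0,0,20],"twist":0},{"translation":[0,0,40],"twist":0},{"translation":[0,0,40],"twist":0},{"translation":[0,0,40],"twist":0},{"translation":[0,0,0],"twist":0}]' --grip 0

```text
time: 16.9
ee_pos: [0.4151, 0.0461, 0.2712]
eef_rot: [0.707, -0.018, 0.024, -0.707]
ft_force: [0.2, -0.1, -0.9]
width: 0.087
```

Run:
```python
from h import *
a=snap("wrist",11);a=snap("side",11);crop(a,305,100,505,350,2.4,"c_side11")
a=snap("top",11);crop(a,190,190,400,310,3.5,"c_top11")
```

```text
(no output)
```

View pics/c_side11.png

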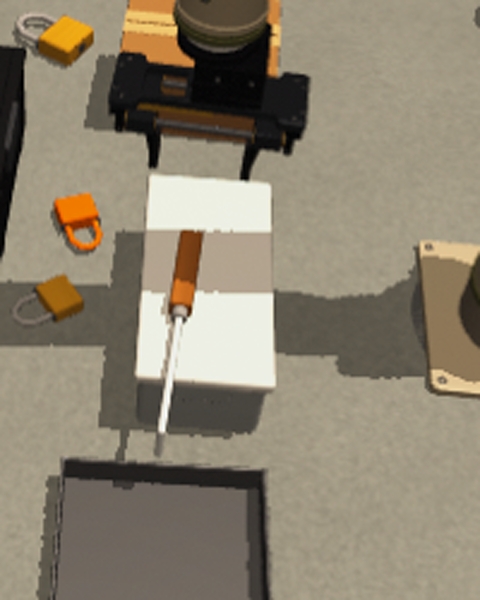

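View pics/wrist11.png

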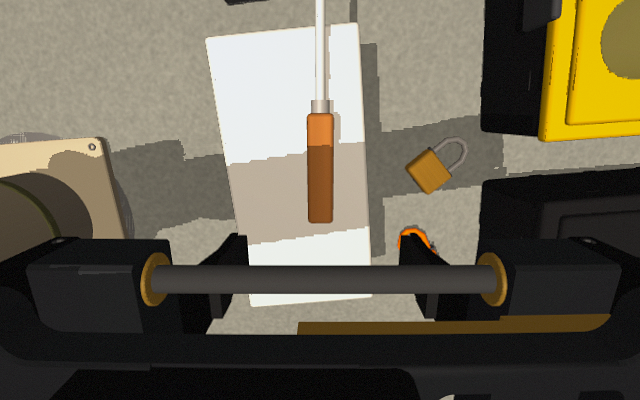

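View pics/c_top11.png

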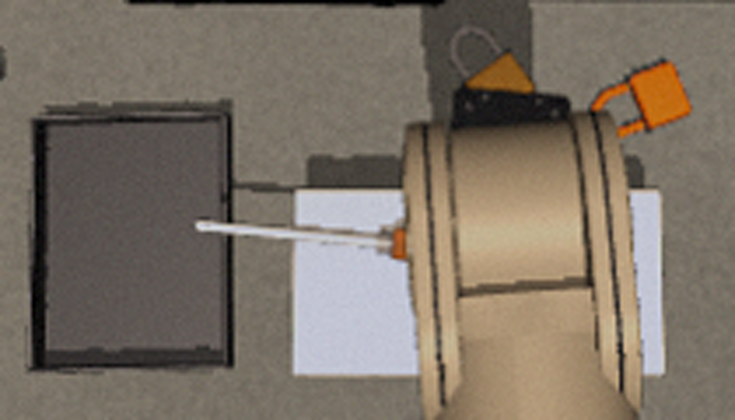

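Run:
```python
from h import *
for n,k,w,z in(("wrist",11,(395,130,475,200),.024),("wrist",10,(440,150,540,240),.024),("side",11,(315,210,345,236),.024)):
    c=load(n,k);hsv=cv2.cvtColor(c["img"],cv2.COLOR_RGB2HSV).astype(int)
    m=np.zeros((400,640),np.uint8);x0,y0,x1,y1=w
    m[y0:y1,x0:x1]=((hsv[...,0]<30)&(hsv[...,0]>8)&(hsv[...,1]>110)&(hsv[...,2]>60))[y0:y1,x0:x1]
    cn=max(cv2.findContours(m,0,1)[0],key=cv2.contourArea)[:,0]
    P=np.array([plane(c,u,v,z)[:2]*1000 for u,v in cn],np.float32);r=cv2.minAreaRect(P);print(n,k,r,cn.min(0),cn.max(0))
w=load("wrist",11);crop(w,380,110,500,215,6,"c_w11")
f=lambda u,v,z:(plane(w,u,v,z)*1e3).round(1)
print("bow",f(463,144,.012))
```

```text
wrist 11 ((557.6029663085938, 41.67253112792969), (42.675437927246094, 54.10980224609375), 37.1351432800293) [405 149] [450 193]
wrist 10 ((555.7926635742188, 42.60110855102539), (43.84803771972656, 57.1750602722168), 37.06605911254883) [452 166] [526 235]
side 11 ((560.8787231445312, 50.21626281738281), (47.78293991088867, 61.04862976074219), 36.04864501953125) [320 214] [339 233]
bow [609.2  74.8  12. ]
```

View pics/c_w11.png

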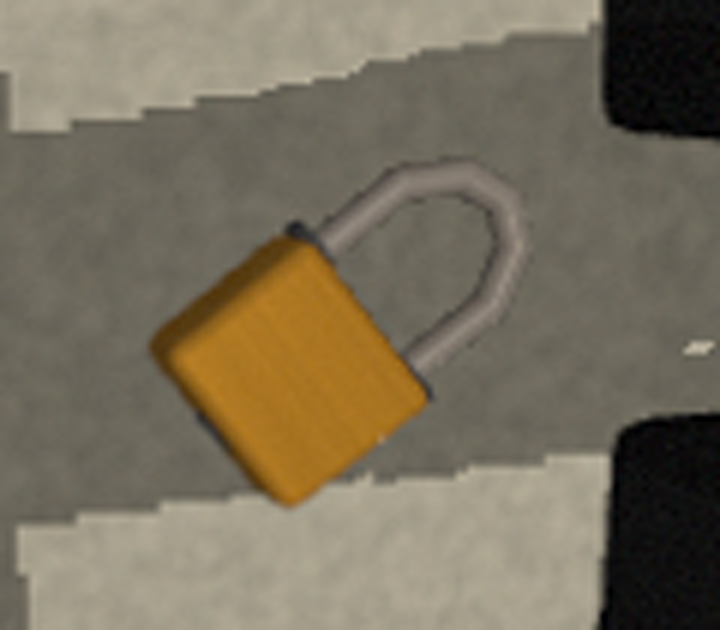

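jog_arm --commands '[{"translation":[15,6,0],"twist":-0.137},{"translation":[15,6,0],"twist":-0.137},{"translation":[15,6,0],"twist":-0.137},{"translation":[15,6,0],"twist":-0.137},{"translation":[15,6,0],"twist":-0.137},{"translation":[15,6,0],"twist":-0.137},{"translation":[15,6,0],"twist":-0.137},{"translation":[15,6,0],"twist":-0.137},{"translation":[15,6,0],"twist":-0.137},{"translation":[15,9,0],"twist":-0.137},{"translation":[14,9,0],"twist":-0.137},{"translation":[0,0,0],"twist":0},{"translation":[0,0,0],"twist":0}]' --grip 1 --grip_force 20

```text
time: 18.35
ee_pos: [0.5761, 0.1178, 0.2645]
eef_rot: [0.503, -0.499, 0.497, -0.501]
ft_force: [-0.4, -0.8, 0.2]
width: 0.001
```

Run:
```python
from h import *
from bench import read_state
print(read_state()["ee_pos"],read_state()["joint_positions"].round(2))
a=snap("wrist",12)
```

```text
[0.57608789 0.11776326 0.26445533] [ 0.33  0.32 -0.76  1.47  0.22  1.45 -2.  ]
```

View pics/wrist12.png

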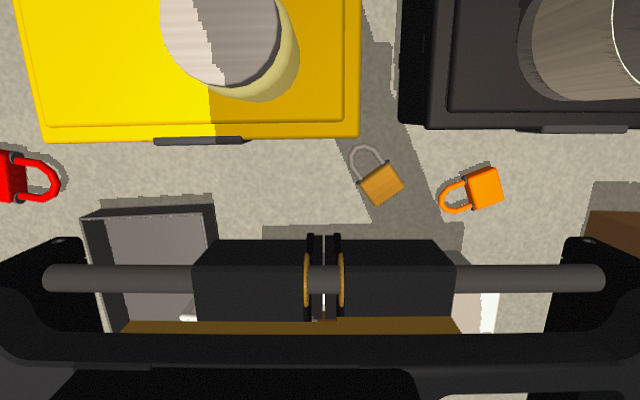

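Run:
```python
from h import *
w=load("wrist",12);f=lambda u,v,z:(plane(w,u,v,z)*1e3).round(1)
print(f(360,136,.15),f(100,142,.15),f(400,123,.15),f(470,129,.15))
print("lock: bow",f(358,146,.012),"corners",f(358,184,.024),f(383,158,.024),f(405,184,.024),f(376,206,.024))
print("orange bow",f(440,205,.012))
```

```text
[633.2  86.9 150. ] [627.3 320.7 150. ] [644.7  52.3 150. ] [640.3 -10.2 150. ]
lock: bow [612.  73.  12.] corners [562.8  72.5  24. ] [597.8  41.   24. ] [563.3   9.4  24. ] [532.3  46.8  24. ]
orange bow [530.8 -45.8  12. ]
```

jog_arm --commands '[{"translation":[2,0,-45],"twist":0},{"translation":[2,0,-45],"twist":0},{"translation":[0,0,-45],"twist":0},{"translation":[0,0,-45],"twist":0},{"translation":[0,0,-40],"twist":0},{"translation":[0,0,-25],"twist":0},{"translation":[0,0,-12],"twist":0},{"translation":[0,0,0],"twist":0},{"translation":[0,0,0],"twist":0}]'

```text
time: 19.3
ee_pos: [0.5816, 0.1176, 0.01]
eef_rot: [-0.5, 0.499, -0.5, 0.501]
ft_force: [0.5, 0.1, 0.5]
width: 0.0004
```

jog_arm --commands '[{"translation":[0,-5,0],"twist":0},{"translation":[0,-5,0],"twist":0},{"translation":[0,-5,0],"twist":0},{"translation":[0,-5,0],"twist":0},{"translation":[0,-5,0],"twist":0},{"translation":[0,-5,0],"twist":0},{"translation":[0,-5,0],"twist":0},{"translation":[0,0,0],"twist":0}]'

```text
time: 20.1
ee_pos: [0.581, 0.0816, 0.0086]
eef_rot: [0.501, -0.499, 0.5, -0.5]
ft_force: [-0.1, -0.9, 0.2]
width: 0.0005
```

Run:
```python
from h import *
a=snap("wrist",13);a=snap("side",13);crop(a,225,60,545,300,2.5,"c_side13")
```

```text
(no output)
```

View pics/wrist13.png

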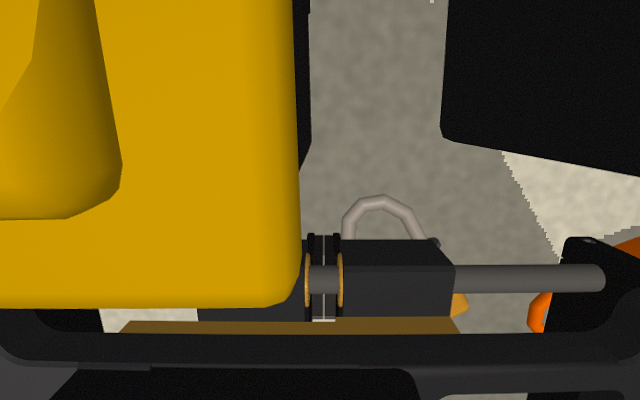

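View pics/c_side13.png

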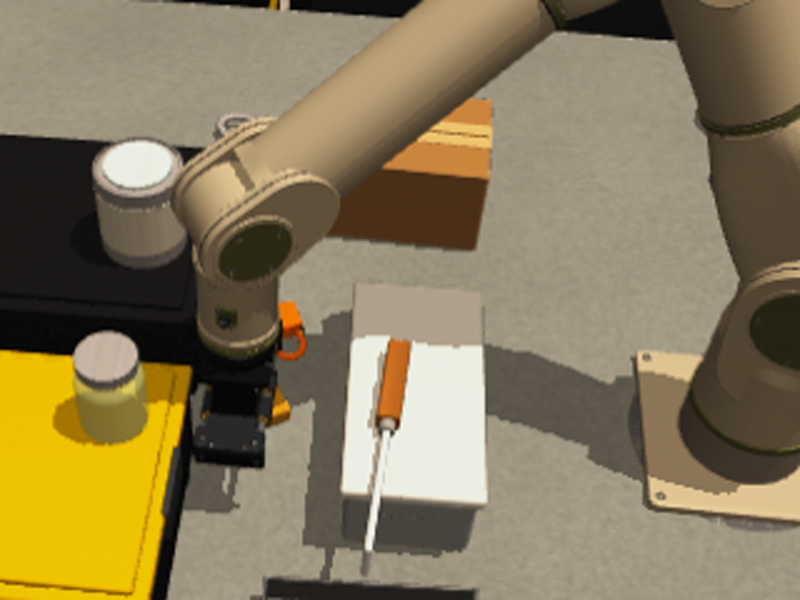

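jog_arm --commands '[{"translation":[0,-4,0],"twist":0},{"translation":[0,-4,0],"twist":0},{"translation":[0,0,0],"twist":0},{"translation":[0,8,0],"twist":0},{"translation":[0,5,20],"twist":0},{"translation":[-5,-5,45],"twist":0},{"translation":[-5,-10,45],"twist":0},{"translation":[-5,-10,40],"twist":0},{"translation":[-5,-10,0],"twist":0},{"translation":[-5,-10,0],"twist":0},{"translation":[-5,0,0],"twist":0},{"translation":[0,0,0],"twist":0}]'

```text
time: 21.4
ee_pos: [0.5496, 0.0427, 0.1573]
eef_rot: [0.501, -0.5, 0.499, -0.5]
ft_force: [0.1, -0.1, 0.6]
width: 0.0003
```

Run:
```python
from h import *
a=snap("wrist",14);a=snap("side",14);crop(a,225,60,545,300,2.5,"c_side14")
from bench import read_state
print(read_state()["ee_pos"])
```

```text
[0.55036092 0.043171   0.15768285]
```

View pics/wrist14.png

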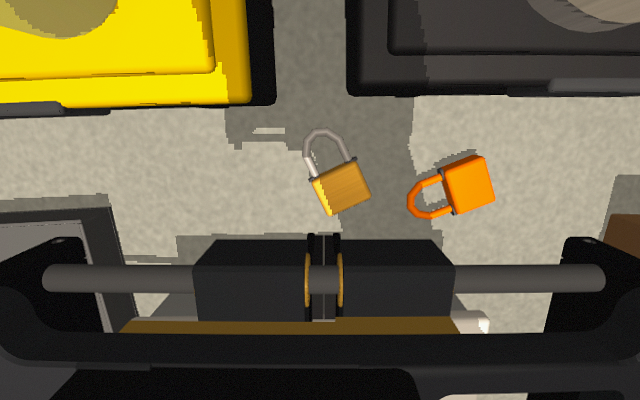

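View pics/c_side14.png

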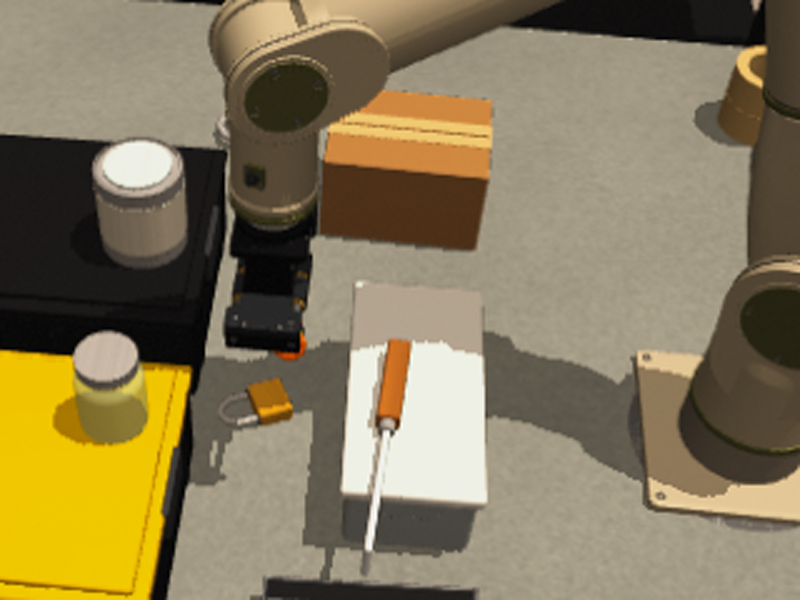

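Run:
```python
from h import *
c=load("wrist",14);crop(c,280,110,400,230,5,"c_w14")
hsv=cv2.cvtColor(c["img"],cv2.COLOR_RGB2HSV).astype(int)
m=np.zeros((400,640),np.uint8)
m[120:230,295:380]=((hsv[...,0]<30)&(hsv[...,0]>8)&(hsv[...,1]>110)&(hsv[...,2]>60))[120:230,295:380]
cn=max(cv2.findContours(m,0,1)[0],key=cv2.contourArea)[:,0]
P=np.array([plane(c,u,v,.024)[:2]*1000 for u,v in cn],np.float32);print(cv2.minAreaRect(P))
b=plane(c,322,128,.012)*1000;print("bow",b)
```

```text
((555.2193603515625, 26.604736328125), (43.90977478027344, 48.720279693603516), 25.702651977539062)
bow [612.29740454  45.29133903  12.        ]
```

View pics/c_w14.png

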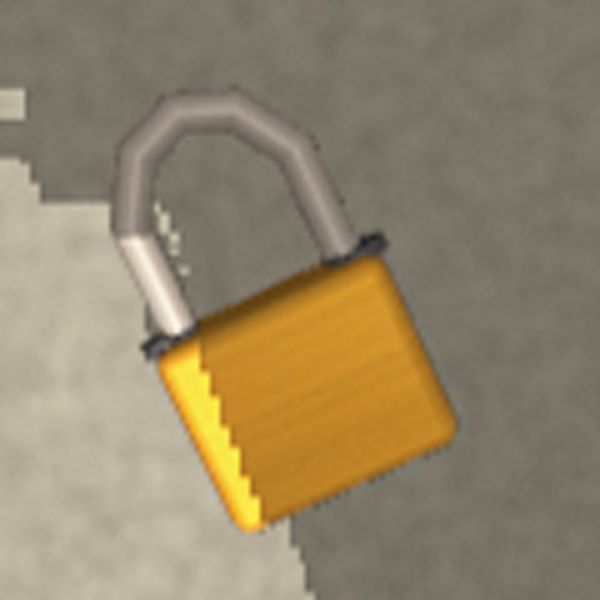

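jog_arm --commands '[{"translation":[2,-6,0],"twist":0.1},{"translation":[0,-6,0],"twist":0.1},{"translation":[0,-6,0],"twist":0.114},{"translation":[0,0,0],"twist":0},{"translation":[0,0,0],"twist":0},{"translation":[0,0,0],"twist":0},{"translation":[0,0,0],"twist":0},{"translation":[0,0,0],"twist":0},{"translation":[0,0,-40],"twist":0},{"translation":[0,0,-40],"twist":0},{"translation":[0,0,0],"twist":0}]' --grip 0

```text
time: 22.6
ee_pos: [0.5496, 0.0242, 0.0742]
eef_rot: [0.574, -0.417, 0.413, -0.571]
ft_force: [-1.4, 0.6, -0.3]
width: 0.0801
```

Run:
```python
from h import *
a=snap("wrist",15);a=snap("side",15);crop(a,285,180,385,255,7,"c_side15")
w=load("wrist",14);print((plane(w,360,97,.15)*1e3).round(),(plane(w,260,105,.15)*1e3).round())
from bench import read_state
print(read_state()["ee_pos"])
```

```text
[633.  25. 150.] [629.  77. 150.]
[0.55288506 0.02493054 0.07923751]
```

View pics/wrist15.png

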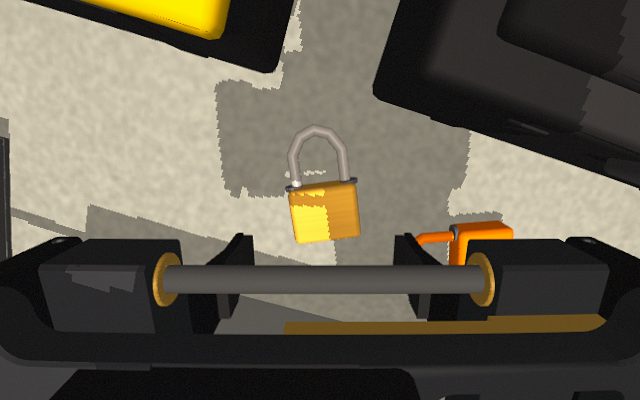

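View pics/c_side15.png

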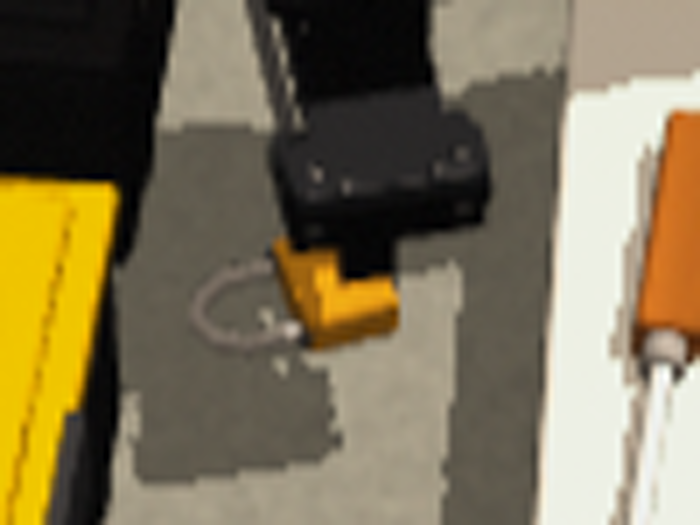

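Run:
```python
from h import *
c=load("wrist",15)
hsv=cv2.cvtColor(c["img"],cv2.COLOR_RGB2HSV).astype(int)
m=np.zeros((400,640),np.uint8)
m[170:255,280:370]=((hsv[...,0]<35)&(hsv[...,0]>8)&(hsv[...,1]>100)&(hsv[...,2]>60))[170:255,280:370]
cn=max(cv2.findContours(m,0,1)[0],key=cv2.contourArea)[:,0]
P=np.array([plane(c,u,v,.024)[:2]*1000 for u,v in cn],np.float32);r=cv2.minAreaRect(P);print(r)
from scipy.spatial.transform import Rotation as R
from bench import read_state
s=read_state();M=R.from_quat(s["eef_rot"]).as_matrix();print(s["ee_pos"],M[:,0])
for q in [np.array([*r[0],0])/1000,plane(c,417,240,.012),plane(c,450,233,.012),plane(c,418,246,.012)]:
    d=q-s["ee_pos"];print("tool x,z",(M[:,0]@d).round(4),(M[:,2]@d).round(4),q.round(3))
```

```text
((555.9374389648438, 27.00936508178711), (44.636138916015625, 49.096282958984375), 25.696855545043945)
[0.55288506 0.02493054 0.07923751] [ 3.11620864e-01 -9.50206319e-01 -6.23970876e-04]
tool x,z -0.001 0.0036 [0.556 0.027 0.   ]
tool x,z 0.0721 -0.0234 [ 0.553 -0.051  0.012]
tool x,z 0.0976 -0.0176 [ 0.567 -0.073  0.012]
tool x,z 0.0733 -0.0286 [ 0.549 -0.054  0.012]
```

jog_arm --commands '[{"translation":[1,1,-30],"twist":0},{"translation":[0,0,-30],"twist":0},{"translation":[0,0,-15],"twist":0},{"translation":[0,0,0],"twist":0},{"translation":[0,0,0],"twist":0}]'

```text
time: 23.2
ee_pos: [0.5551, 0.0259, 0.0053]
eef_rot: [-0.572, 0.414, -0.415, 0.573]
ft_force: [-0.2, 0.7, 0.9]
width: 0.0871
```

jog_arm --commands '[{"translation":[0,0,0],"twist":0},{"translation":[0,0,0],"twist":0},{"translation":[0,0,0],"twist":0},{"translation":[0,0,0],"twist":0},{"translation":[0,0,0],"twist":0},{"translation":[0,0,0],"twist":0},{"translation":[0,0,0],"twist":0},{"translation":[0,0,0],"twist":0},{"translation":[0,0,0],"twist":0}]' --grip 1 --grip_force 40

```text
time: 24.1
ee_pos: [0.554, 0.0255, 0.0037]
eef_rot: [0.573, -0.415, 0.415, -0.573]
ft_force: [-0.7, -0.2, 3.6]
width: 0.0509
```

jog_arm --commands '[{"translation":[0,0,10],"twist":0},{"translation":[0,0,20],"twist":0},{"translation":[0,0,30],"twist":0},{"translation":[0,0,0],"twist":0}]'

```text
time: 24.5
ee_pos: [0.5561, 0.0262, 0.0674]
eef_rot: [-0.571, 0.413, -0.416, 0.574]
ft_force: [0.6, 0.6, -1.5]
width: 0.0515
```

Run:
```python
from h import *
a=snap("wrist",16);a=snap("side",16);crop(a,285,180,385,255,7,"c_side16")
```

```text
(no output)
```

View pics/wrist16.png

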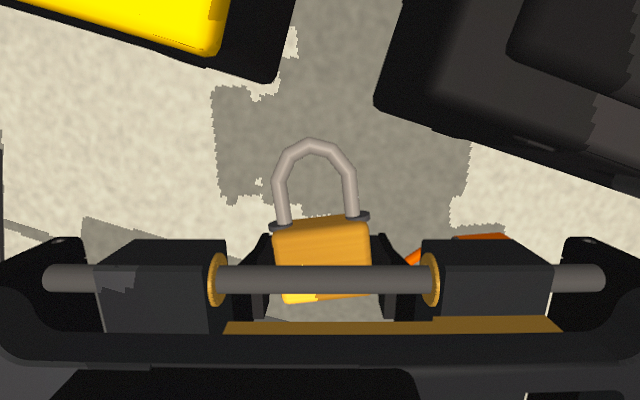

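View pics/c_side16.png

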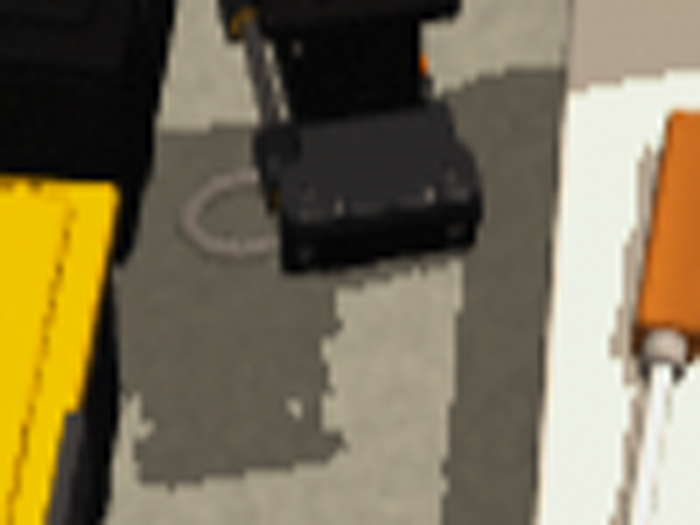

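jog_arm --commands '[{"translation":[0,0,15],"twist":0},{"translation":[0,0,30],"twist":0},{"translation":[0,0,40],"twist":0},{"translation":[0,0,40],"twist":0},{"translation":[-5,10,40],"twist":0},{"translation":[-10,20,15],"twist":0.06},{"translation":[-12,30,0],"twist":0.125},{"translation":[-14,30,0],"twist":0.125},{"translation":[-14,30,0],"twist":0.125},{"translation":[-14,30,0],"twist":0.125},{"translation":[-14,30,0],"twist":0.125},{"translation":[-14,30,0],"twist":0.125},{"translation":[-14,30,0],"twist":0.125},{"translation":[-14,30,0],"twist":0.125},{"translation":[-10,30,0],"twist":0.125},{"translation":[-4,20,0],"twist":0.125},{"translation":[0,6,0],"twist":0},{"translation":[0,0,0],"twist":0},{"translation":[0,0,0],"twist":0}]' --grip_force 55

```text
time: 26.5
ee_pos: [0.4154, 0.3505, 0.2434]
eef_rot: [0.707, 0.018, -0.019, -0.707]
ft_force: [0.5, 0.0, -2.1]
width: 0.0509
```

Run:
```python
from h import *
a=snap("wrist",17);a=snap("side",17);a=snap("top",17)
```

```text
(no output)
```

View pics/wrist17.png

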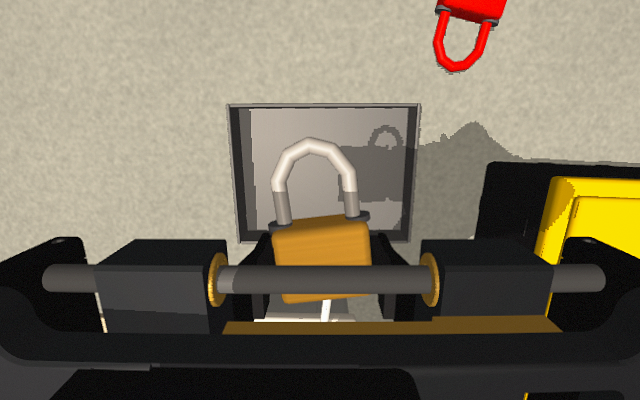

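View pics/side17.png

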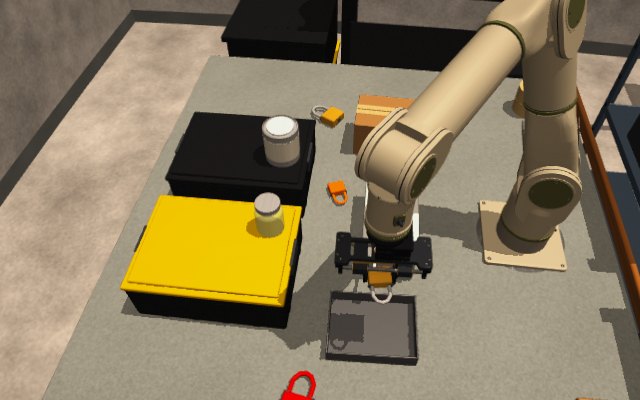

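View pics/top17.png

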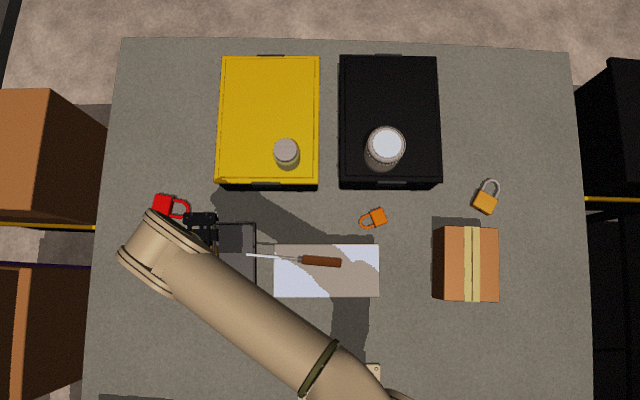

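Run:
```python
from h import *
w=load("wrist",17);f=lambda u,v,z:(plane(w,u,v,z)*1e3).round(1)
print("tray far corners",f(229,105,.045),f(420,105,.045), "near",f(240,241,.045),f(408,241,.045))
t=load("top",11);print("hook bend",plane(t,190+197.5/3.5-.5,190+226/3.5-.5,.123))
```

```text
tray far corners [304.  433.5  45. ] [518.7 444.5  45. ] near [313.2 269.2  45. ] [525.5 280.3  45. ]
hook bend [0.4284334  0.27973287 0.123     ]
```

jog_arm --commands '[{"translation":[0,0,-20],"twist":0},{"translation":[0,0,-40],"twist":0},{"translation":[0,0,-40],"twist":0},{"translation":[0,0,-40],"twist":0},{"translation":[0,0,-40],"twist":0},{"translation":[0,0,-25],"twist":0},{"translation":[0,0,-15],"twist":0},{"translation":[0,0,-8],"twist":0},{"translation":[0,0,0],"twist":0},{"translation":[0,0,0],"twist":0}]'

```text
time: 27.65
ee_pos: [0.4156, 0.3521, 0.0168]
eef_rot: [-0.706, -0.02, 0.019, 0.707]
ft_force: [-0.4, -0.6, -2.7]
width: 0.051
```

jog_arm --commands '[{"translation":[0,0,-4],"twist":0},{"translation":[0,0,-2],"twist":0},{"translation":[0,0,0],"twist":0}]'

```text
time: 27.95
ee_pos: [0.415, 0.3515, 0.0096]
eef_rot: [0.707, 0.02, -0.02, -0.707]
ft_force: [-0.4, 0.3, -2.0]
width: 0.0512
```

jog_arm --commands '[{"translation":[0,0,-2],"twist":0},{"translation":[0,0,0],"twist":0}]'

```text
time: 28.15
ee_pos: [0.4151, 0.3517, 0.0077]
eef_rot: [-0.707, -0.02, 0.02, 0.707]
ft_force: [0.6, 0.5, -0.6]
width: 0.051
```

jog_arm --commands '[{"translation":[0,0,0],"twist":0},{"translation":[0,0,0],"twist":0},{"translation":[0,0,0],"twist":0},{"translation":[0,0,0],"twist":0},{"translation":[0,0,0],"twist":0},{"translation":[0,0,0],"twist":0},{"translation":[0,0,10],"twist":0},{"translation":[0,0,20],"twist":0},{"translation":[0,0,40],"twist":0},{"translation":[0,0,50],"twist":0},{"translation":[0,0,50],"twist":0},{"translation":[0,0,50],"twist":0},{"translation":[0,0,0],"twist":0},{"translation":[0,0,0],"twist":0}]' --grip 0.1

```text
time: 29.55
ee_pos: [0.4151, 0.3519, 0.229]
eef_rot: [-0.707, -0.021, 0.019, 0.707]
ft_force: [0.1, -1.7, -0.9]
width: 0.0782
```

Run:
```python
from h import *
a=snap("wrist",18);a=snap("side",18)
print((plane(load("wrist",18),320,225,.028)*1e3).round())
```

```text
[414. 297.  28.]
```

View pics/wrist18.png

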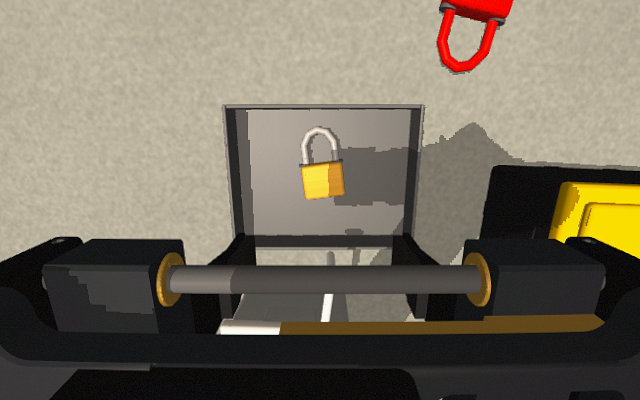

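View pics/side18.png

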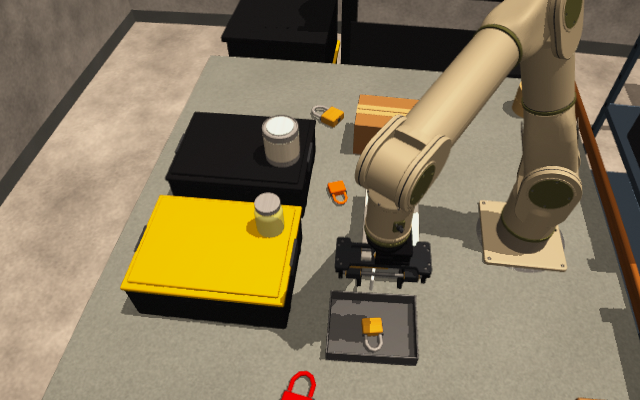

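Run:
```python
from h import *
t=snap("top",19);crop(t,190,210,400,305,3.8,"c_top19")
w=load("wrist",18);print((plane(w,322,180,.028)*1e3).round())
hsv=cv2.cvtColor(t["img"],cv2.COLOR_RGB2HSV).astype(int);m=np.zeros((400,640),np.uint8)
m[250:272,295:345]=((hsv[...,0]<15)&(hsv[...,1]>140)&(hsv[...,2]>60))[250:272,295:345]
cn=max(cv2.findContours(m,0,1)[0],key=cv2.contourArea)[:,0]
print(cv2.minAreaRect(np.array([plane(t,u,v,.136)[:2]*1000 for u,v in cn],np.float32)))
for k in(0,19):
    g=load("top",k)["img"];print(g[130:175,265:300].mean().round(1),np.abs(g[120:175,360:410].astype(int)-load("top",0)["img"][120:175,360:410]).mean().round(2),np.abs(g[130:175,270:300].astype(int)-load("top",0)["img"][130:175,270:300]).mean().round(2))
```

```text
[413. 354.  28.]
((415.3333435058594, 68.03509521484375), (105.79296112060547, 23.31624984741211), 86.65656280517578)
125.9 0.0 0.0
126.0 3.02 2.64
```

View pics/c_top19.png

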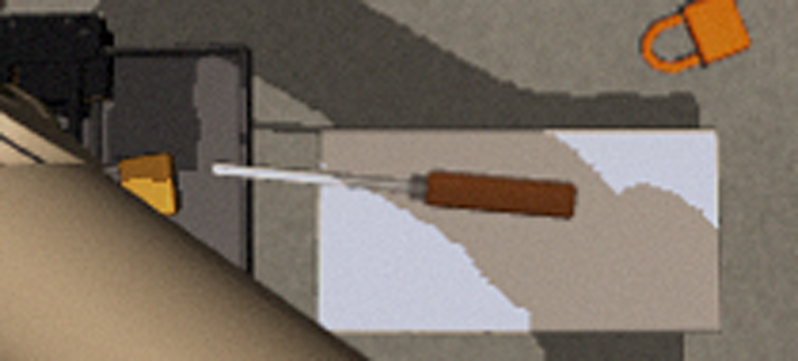

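The padlock is at about (413, 354) mm, inside the tray. The hook handle is at (415, 68) mm, flat on the lid, and the jar and tin have not moved. I'm handing in.

Run:
```python
from bench import *
print(close_job())
```

```text
the job is handed in; nothing more can be done
None
```

The padlock is in the tray and the hook is back on the storage box lid; I handed in at about 29.6 s. The hand-in gives no verdict, so the results below come from my own camera checks.

**What I did**
- **Hook:** I gripped it by the handle, let it droop about 30° in a loose 3 N grip until its tip stood on the bench, then clamped it.
- **Padlock:** I lowered the foot into the shackle and pulled the padlock into the lane, then laid the hook flat on the lid. With closed fingers I nudged the padlock to a better angle for grasping, since it had turned while being drawn out. Then I picked it up and set it in the tray.

**Last checks**
- **Padlock in tray:** it lies at about (413, 354) mm, and the tray's centre is about (417, 349) mm.
- **Hook on lid:** it lies flat with the handle's middle at about (415, 68) mm, and the overhanging foot ends near y = 280 mm.
- **Jar and tin:** they look unchanged in the top view from start to finish.
- **Gripper:** it is about 23 cm up and clear of everything.

**What disagreed**
- **Hook tilt:** it read about 30° before the pull but nearer 20° before I laid the hook down. I don't know if it slipped or I misread it; the foot still cleared the tray.
- **Gap width:** I measured about 55 mm at lid height, against the 60–66 mm stated. I used the padlock's own measured position for the moves.
- **Contact at the mouth:** I did not measure the force between hook and padlock there. The pictures show the padlock moving with the hook until its middle was about 70 mm past the mouth.

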